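# Put the cookie-baking set away in the sideboard chest

### The arm

A 6-joint arm with a two-finger parallel gripper is mounted at the origin on the work surface. World frame = base frame: x ahead of the robot, y to its left, z up, the work surface at z = 0. Lengths are in m, angles in rad, forces in N, time in s.
With the tool pointing down it reaches from about 0.3 to 0.775 m from the base axis. Payload 14.6 kg.
Tool frame: the origin (TCP) lies at the very end of the fingers, on their centre line; the grasp point (between the pads) lies 19 mm behind it; z points along the fingers, y is the line along which they close (so a half turn about z gives the same grasp; the last joint's range is limited). The gripper opens to 94 mm and grips with 3 to 60 N. Pads are 16 mm wide; open, the fingers measure 119 mm over their backs; the gripper's body (75 mm by 177 mm) begins 78 mm behind the grasp point.
Start: joints at [1.077, 0.3, 1.521, -0, 1.321, -0.067], TCP at [0.228, 0.501, 0.172] pointing down, gripper open.
Joint ranges: [-3.03, 3.03], [-0.79, 2.21], [0.23, 2.52], [-1.04, 4.18], [0, 3.07], [-2.55, 2.55]. Speed limits (rad/s): [2.22, 2.22, 2.57, 3.14, 3.14, 3.14].

### API

Orientations are given as [roll, pitch, yaw] about the fixed x, y, z axes, in that order (R = Rz(yaw) Ry(pitch) Rx(roll)).
In Python, from station import ctrl gives the robot as it stands.
- The arm moves only by the tool carry_out, never from a script. Its argument "motion" is text: rows parted by semicolons, each of 7 numbers parted by spaces: the shift along the world's x, y, z in m, then the turn, a rotation vector about the world's x, y, z in degrees, then the closure in counts, from 0 (fully open) to 255 (shut). In form: dx dy dz wx wy wz hand; .... A call has 1 to 20 rows; each row shifts and turns the commanded pose from where the row before left it; what a row does not reach is not made up. A row lasts 1/12 s, in which the tool goes at most 41.7 mm and 7.16 degrees, less where a joint would pass 70% of its speed; a pose out of reach is approached as far as the arm can. A call is refused whole if a number of a shift passes 0.0417 or a number of a turn 7.16, either way. A call with a gripper value outside its range is refused whole. The fingers move at their own pace and stop on an object; "grip_force" is the grip in N (left out, the last holds). Time passes only in rows, so rows that do not move let the fingers close. It gives the time, the measured TCP pose, the force, the opening and the grip force at its end, in the units of the state.
- ctrl.get_obs(): the state, without advancing time (a new reading comes with each control period).
- ctrl.camera(name): name is "scene" or "top"; returns a dict with "pixels" (384x512x3 uint8, red, green, blue), "range_z" (384x512 float32, m along the optical axis (not along the pixel's ray), 0 where there is no reading), "K" (3x3 intrinsics, pixels), "dist" ([k1, k2, p1, p2, k3] as OpenCV has them; the pictures are not rectified), "position" and "attitude" of the camera in the world. Camera axes: x right, y up, looking along -z (the intrinsics and any distortion apply to the point x, -y, -z); pixel columns grow to the right and rows downward; lengths in m; the calibration is good to about 2 mm. A picture is of the moment at which its call begins.
- ctrl.hand_in(): hands the job in; it is judged then, once.
The state is a dict: "time_s": time; "qpos": joint angles; "joint_vel": joint speeds; "tau": joint torques, N m; "ee_pos": TCP position; "eef_rot": TCP orientation; "force": force on the tool from outside, world axes, zero at the start; "moment": the same for the moment, N m; "grip_width": finger opening in m; "grip_force": force on a finger pad.
Only numpy, scipy, OpenCV 4.12 (cv2) and the standard library are available. Lean on these libraries where they do the work, as an engineer would, in place of code of your own. Each camera call takes 0.05 s, during which the arm holds its last target. There are 200 camera calls.

### The job

Put the cookie-baking set away: pull the chest's drawer fully out, drop every cookie stamp, handle up, into a pocket of its own in the grey liner, and once they are all in push the drawer fully shut. Stand every spice tin upright in a cell of its own in the wooden carrier, before or after, and leave the coaster, candy jar and cookie tin where they are.

Things in the scene. Friction and masses are not known exactly. Their poses are not given: they have to be found in the camera images.
- chest: Low wooden chest, fixed, 240 (x) x 260 (y) x 100 mm high, with one shallow drawer in its front. Origin: centre of its underside, on the table. Its front looks along its own -x; the drawer slides out along its own -x. It opens at the front only; the cookie tin stands on it, over 30 mm behind its front edge.
- drawer (a joint): Travel of the drawer in m: 0 shut, 0.165 fully out; found at 0 to 0.02, about 1.5 N of friction, stays where left. Front 12 mm thick, its top edge 93 mm above the table, outer face 120 mm from the chest's origin when shut. Behind it a grey liner of six pockets (2 rows of 3), 64 x 64 mm inside, pitch 68 mm, walls 4 mm thick, 24 mm high. Over 0.15 out all pockets are clear of the chest.
- handle (a point): Middle of the brass bar handle on the drawer front: bar 12 mm thick, 110 mm long along the chest's y, 45 mm in front of the drawer face (centre), 76 mm above the table; moves with the drawer; axes as the chest's. The six pocket centres, on their floors, lie at x = 93 and 161, y = -68, 0 and 68, z = -62 mm from it in these axes. Free to be pinched or hooked from above.
- carrier: Light wooden divided carrier, fixed, 172 x 172 mm, 45 mm high, 2 x 2 cells each 77 x 77 mm inside, outer walls and dividers 6 mm, floor 6 mm thick; cell centres at (+-41.5, +-41.5) mm. Origin: centre of its underside; axes along its sides.
- stamp0: Stainless cookie stamp, 0.22 kg, or absent: round foot 54 mm across and 12 mm thick, upright round handle 28 mm across above it with a 32 mm wide, 6 mm thick button on top; 62 mm high in all. Stands upright. Origin: centre of its underside; z up its handle.
- stamp1: Stainless cookie stamp, 0.22 kg, or absent: round foot 54 mm across and 12 mm thick, upright round handle 28 mm across above it with a 32 mm wide, 6 mm thick button on top; 62 mm high in all. Stands upright. Origin: centre of its underside; z up its handle.
- stamp2: Stainless cookie stamp, 0.22 kg, or absent: round foot 54 mm across and 12 mm thick, upright round handle 28 mm across above it with a 32 mm wide, 6 mm thick button on top; 62 mm high in all. Stands upright. Origin: centre of its underside; z up its handle.
- stamp3: Stainless cookie stamp, 0.22 kg, or absent: round foot 54 mm across and 12 mm thick, upright round handle 28 mm across above it with a 32 mm wide, 6 mm thick button on top; 62 mm high in all. Stands upright. Origin: centre of its underside; z up its handle.
- tin0: Closed round spice tin, red with a brass lid, 60 mm across, 80 mm high, 0.2 kg, or absent. Stands upright. Origin: centre of its underside; z up.
- tin1: Closed round spice tin, green with a brass lid, 60 mm across, 80 mm high, 0.2 kg, or absent. Stands upright. Origin: centre of its underside; z up.
- tin2: Closed round spice tin, yellow with a brass lid, 60 mm across, 80 mm high, 0.2 kg, or absent. Stands upright. Origin: centre of its underside; z up.
- coaster: White ceramic coaster with a blue middle, 90 mm across, 8 mm thick, not to be moved. Origin: centre of its underside.
- candy_jar: Blue candy jar, 84 mm across, 115 mm high standing on the table, not to be moved. Origin: centre of its underside.
- cookie_tin: Closed round copper tin with a latch, 100 mm across, 60 mm high, on the chest, not to be moved. Origin: centre of its underside.
Mind the look-alikes: they are no part of the job. What is shaped like the tin2 but black, pink or turquoise is not meant.

How it is judged:
By the outcome, as a careful person would: the job done as asked, in the order asked, and still so for the second after the job is handed in, with the robot touching nothing.
Of stamp0, stamp1, stamp2, stamp3 only 2 to 4 are there at a start; the rules pass over those that are not, and their reading is None.
Of tin0, tin1, tin2 only 2 to 3 are there at a start; the rules pass over those that are not, and their reading is None.
At some moment in a run one of stamp0, stamp1, stamp2, stamp3, tin0, tin1, tin2 may be knocked a few centimetres aside while the robot is not near it.
It also fails if it takes over 210 s, if anything falls off the work surface, if the arm or the gripper's body presses on something with over 40 N, if the wrist force passes 120 N, or if a joint passes its speed limit or range.

## Working session

There is one attempt and no reset: what is moved stays moved. The work goes in short steps, Python scripts to look and compute and a tool call to move; the robot and the scene stay as the last step left them, time stands still between calls to the robot, and variables do not carry over. Pictures are saved under pics/ and viewed, at most 14 in all, crops included, and the job is handed in when it is done.

Besides the shell and the picture viewer there is one more tool, called after ">>>" by a JSON object that holds its "op" and its "data". carry_out: Moves the arm, as the interface text tells. Its arguments: {"type":"object","properties":{"motion":{"type":"string"},"grip_force":{"type":"number"}},"required":["motion"]}

```bash
mkdir -p pics; ls
cat > h.py <<'E'
import numpy as np, cv2
from station import ctrl
from scipy.spatial.transform import Rotation as R
def cam(n):
    c=ctrl.camera(n); c['att']=c['attitude']; return c
def rot(c):
    a=np.array(c['attitude'],float)
    return a if a.shape==(3,3) else R.from_euler('xyz',a).as_matrix()
def cloud(c):
    h,w=c['range_z'].shape
    u,v=np.meshgrid(np.arange(w),np.arange(h))
    p=np.stack([u,v],-1).reshape(-1,1,2).astype(np.float64)
    n=cv2.undistortPoints(p,np.array(c['K']),np.array(c['dist'])).reshape(h,w,2)
    z=c['range_z']
    P=np.stack([n[...,0]*z,-n[...,1]*z,-z],-1)
    return P@rot(c).T+np.array(c['position'])
def save(n,img,s=1.5):
    cv2.imwrite('pics/'+n,cv2.resize(img[...,::-1],None,fx=s,fy=s,interpolation=cv2.INTER_CUBIC))
E
python3 - <<'E'
from h import *
for n in('scene','top'):
    c=cam(n); save(n+'0.png',c['pixels']); np.savez('pics/%s0.npz'%n,P=cloud(c),I=c['pixels'])
    print(n,c['position'],c['attitude'],c['K'],c['dist'])
    P=cloud(c); print(P[::60,::80].round(3)[...,2])
print(ctrl.get_obs())
E
```

```text
pics
scene [1.39803717 0.32357056 0.74970741] [0.93939596 0.01074349 1.96471521] [[410.53626644   0.         261.14308092]
 [  0.         410.53626644 195.18572663]
 [  0.           0.           1.        ]] [-0.00339425  0.          0.          0.          0.        ]
[[ 0.246  0.32   0.119  0.372  0.398  0.485  0.544]
 [-0.114 -0.417 -0.338  0.102  0.303  0.189  0.75 ]
 [-0.607  0.218  0.023  0.002  0.095  0.002 -0.453]
 [-0.298 -0.002 -0.001  0.001 -0.     0.079  0.   ]
 [-0.001  0.008  0.099 -0.001 -0.001  0.039  0.001]
 [-0.182 -0.004 -0.002 -0.001  0.079 -0.001 -0.002]
 [-0.75  -0.343 -0.149 -0.001  0.023  0.015  0.019]]
top [ 0.46207861 -0.04854574  1.28049693] [ 0.08484177 -0.00564131 -1.55426705] [[468.68003263   0.         256.82325221]
 [  0.         468.68003263 192.93440137]
 [  0.           0.           1.        ]] [-0.08054717  0.          0.          0.          0.        ]
[[-0.76  -0.738 -0.739 -0.741 -0.747 -0.731 -0.729]
 [-0.002 -0.     0.079  0.    -0.     0.     0.003]
 [-0.002  0.     0.004  0.004  0.162  0.005  0.003]
 [ 0.003  0.001  0.084  0.003  0.081  0.     0.001]
 [ 0.044  0.013  0.003  0.003  0.003  0.009 -0.002]
 [ 0.003  0.003 -0.002  0.     0.004  0.006  0.06 ]
 [ 0.467  0.002 -0.001  0.009  0.001  0.005  0.   ]]
{'time_s': 0.1, 'qpos': array([ 1.07742022e+00,  3.00395176e-01,  1.52151667e+00,  4.67973302e-06,
        1.32073020e+00, -6.66182618e-02]), 'joint_vel': array([-0.00024039, -0.00206163, -0.00166562,  0.00109736,  0.00125587,
        0.00103397]), 'tau': array([-1.42441348e-05, -5.32646763e+01, -3.53279650e+01,  7.08008045e-02,
        2.36168504e-02, -3.08263179e-05]), 'ee_pos': array([0.22753549, 0.50042171, 0.17145525]), 'eef_rot': array([-3.14054589e+00, -7.43800281e-05,  2.71483361e+00]), 'force': array([-0.11456071, -0.00884191, -0.77033133]), 'moment': array([ 0.02477663,  0.07474716, -0.03666871]), 'grip_force': 0.0, 'grip_width': 0.09401386573420238}
```

View pics/top0.png

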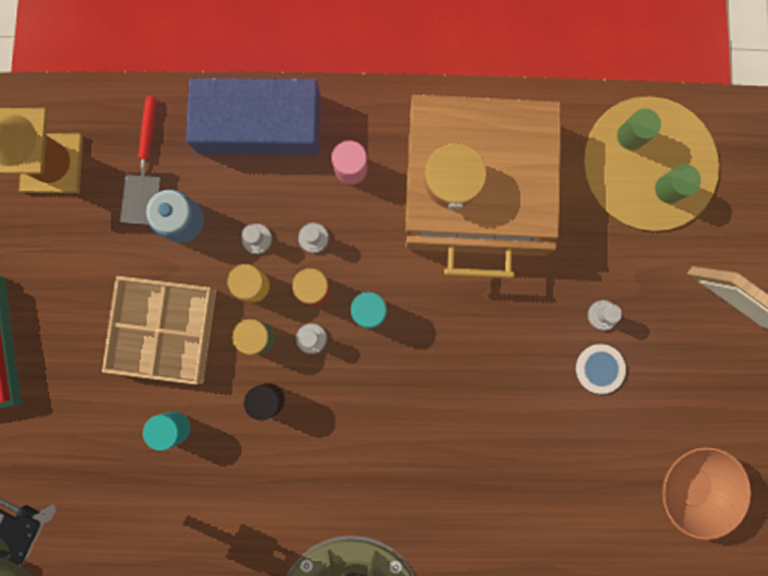

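View pics/scene0.png

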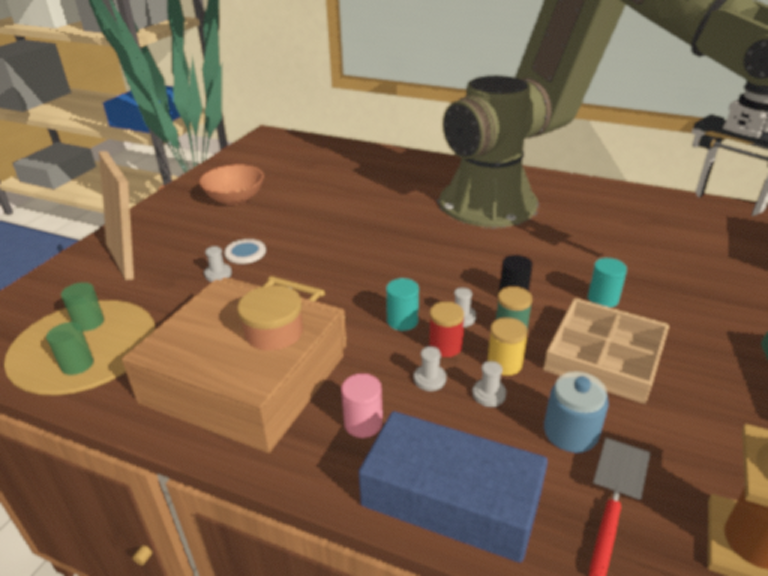

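Top view (1.5x pixels): stamps at (256,238), (313,238), (311,338) and (604,315). The brass-lidded tins are at (248,283), (310,286) and (252,337); the scene view shows them as yellow, red and green. The turquoise, black and pink cylinders and the green cups on the tray have no brass lid, so they are decoys. The carrier is at (160,330), the chest at (482,170), the handle at (480,270), the coaster at (601,369) and the jar at (175,215).

```bash
cat >> h.py <<'E'
def toplane(c,uv,z):
    "pixels (N,2) -> world points on the plane of height z"
    n=cv2.undistortPoints(np.array(uv,float).reshape(-1,1,2),np.array(c['K']),np.array(c['dist'])).reshape(-1,2)
    d=np.c_[n[:,0],-n[:,1],-np.ones(len(n))]@rot(c).T; o=np.array(c['position'])
    return o+d*((z-o[2])/d[:,2])[:,None]
def blob(c,P,u,v,z,r=22,tol=.012):
    "centre on plane z of the points at about height z near pixel (u,v)"
    m=(abs(P[...,2]-z)<tol).astype(np.uint8)
    w=np.zeros_like(m); cv2.circle(w,(int(u),int(v)),r,1,-1)
    n,l,s,ce=cv2.connectedComponentsWithStats(m&w)
    i=min(range(1,n),key=lambda i:np.hypot(*(ce[i]-(u,v)))+(s[i,4]<15)*50)
    k=(l==i).astype(np.uint8)
    cnt=max(cv2.findContours(k,0,2)[0],key=cv2.contourArea)
    (x,y),rad=cv2.minEnclosingCircle(cnt)
    Q=toplane(c,[[x,y],[x+rad,y],ce[i]],z)
    return Q[0].round(4),Q[2].round(4),round(2e3*np.hypot(*(Q[1]-Q[0])[:2])),np.median(P[l==i],0).round(4)
E
python3 - <<'E'
from h import *
c=cam('top');P=cloud(c)
for n,u,v,z,r in [('sA',256,238,.062,11),('sB',313,238,.062,11),('sC',311,338,.062,11),('sD',607,313,.062,11),
 ('tY',248,283,.08,16),('tR',310,286,.08,16),('tG',250,337,.08,16),('jar',168,211,.11,20),('black',264,402,.08,16),('teal',368,310,.08,16),('teal2',160,432,.08,16),('pink',350,160,.08,18)]:
    print(n,*blob(c,P,u/1.5,v/1.5,z,r))
print('coaster',toplane(c,[[400.7,246]],.008).round(3))
m=(abs(P[...,2]-.1)<.012).astype(np.uint8);m[170:]=0;m[:,:265]=0;m[:,380:]=0
q=cv2.minAreaRect(max(cv2.findContours(m,0,2)[0],key=cv2.contourArea)); B=toplane(c,cv2.boxPoints(q),.1);print('chest',B.round(4),B.mean(0),[np.linalg.norm(B[i]-B[i-1]).round(3) for i in range(4)])
m=((P[...,2]>.033)&(P[...,2]<.06)).astype(np.uint8);m[:180]=0;m[262:]=0;m[:,:60]=0;m[:,145:]=0
q=cv2.minAreaRect(max(cv2.findContours(m,0,2)[0],key=cv2.contourArea)); B=toplane(c,cv2.boxPoints(q),.045);print('carrier',B.round(4),B.mean(0),[np.linalg.norm(B[i]-B[i-1]).round(3) for i in range(4)])
ends=[[447,271],[511,275]];print('handle',toplane(c,np.array(ends)/1.5,.082))
I=c['pixels']
cv2.imwrite('pics/cropA.png',np.hstack([cv2.resize(I[130:300,60:300][...,::-1],None,fx=3.3,fy=3.3)]))
cv2.imwrite('pics/cropH.png',cv2.resize(I[140:200,260:390][...,::-1],None,fx=6,fy=6,interpolation=2))
E
```

```text
sA [0.6581 0.183  0.062 ] [0.6589 0.1827 0.062 ] 32 [0.659  0.1824 0.0626]
sB [0.6648 0.0807 0.062 ] [0.6643 0.0803 0.062 ] 31 [0.6638 0.0802 0.0626]
sC [0.4813 0.0801 0.062 ] [0.4813 0.0804 0.062 ] 31 [0.4812 0.0797 0.0627]
sD [ 0.5313 -0.4511  0.062 ] [ 0.5314 -0.4509  0.062 ] 34 [ 0.5304 -0.4504  0.0628]
tY [0.5758 0.1873 0.08  ] [0.5756 0.1871 0.08  ] 61 [0.5755 0.1868 0.0807]
tR [0.5702 0.0773 0.08  ] [0.57   0.0773 0.08  ] 60 [0.5696 0.0771 0.0809]
tG [0.4816 0.1751 0.08  ] [0.4807 0.175  0.08  ] 62 [0.4806 0.175  0.0807]
jar [0.69   0.3202 0.11  ] [0.691  0.3226 0.11  ] 72 [0.6921 0.3235 0.1001]
black [0.3698 0.1532 0.08  ] [0.3695 0.1532 0.08  ] 62 [0.3693 0.1533 0.0811]
teal [ 0.5309 -0.0239  0.08  ] [ 0.5305 -0.0237  0.08  ] 60 [ 0.5301 -0.0239  0.0808]
teal2 [0.3148 0.3234 0.08  ] [0.3148 0.3244 0.08  ] 65 [0.3151 0.3244 0.081 ]
pink [0.7924 0.0154 0.08  ] [0.7936 0.0154 0.08  ] 63 [0.7935 0.0153 0.0803]
coaster [[ 0.432 -0.449  0.008]]
chest [[ 0.6621 -0.0847  0.1   ]
 [ 0.9053 -0.0929  0.1   ]
 [ 0.8988 -0.3611  0.1   ]
 [ 0.6546 -0.3468  0.1   ]] [ 0.78018826 -0.2213798   0.1       ] [np.float64(0.262), np.float64(0.243), np.float64(0.268), np.float64(0.245)]
carrier [[0.4124 0.4455 0.045 ]
 [0.5861 0.431  0.045 ]
 [0.5667 0.2532 0.045 ]
 [0.3945 0.2692 0.045 ]] [0.48993103 0.34971291 0.045     ] [np.float64(0.177), np.float64(0.174), np.float64(0.179), np.float64(0.173)]
handle [[ 0.59761056 -0.15912217  0.082     ]
 [ 0.59264499 -0.26952615  0.082     ]]
```

View pics/cropA.png

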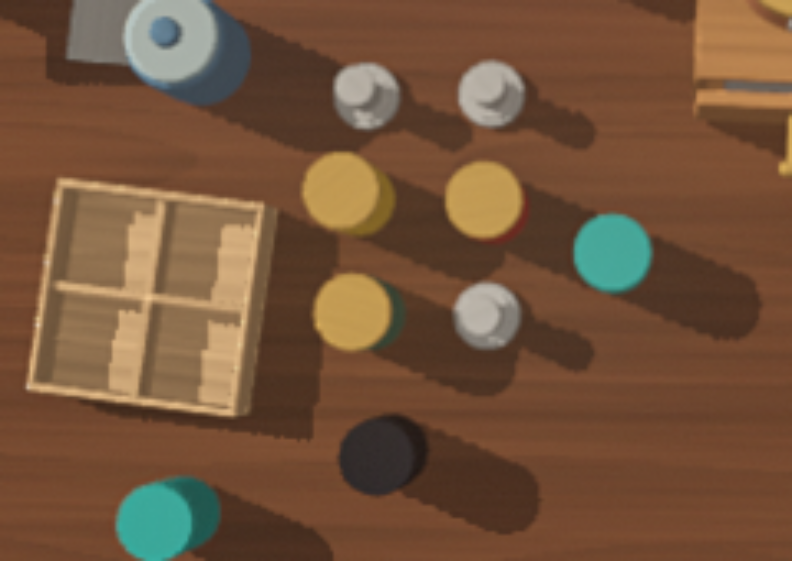

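View pics/cropH.png

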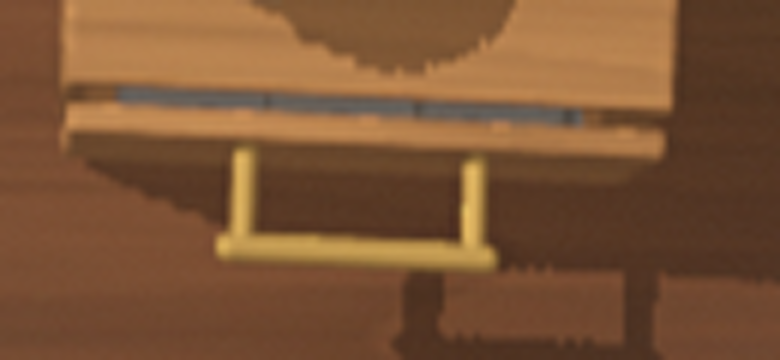

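Crop A confirms brass lids over yellow, red and green sides at crop (343,192), (485,200) and (352,312), with the stamps at (357,92), (490,90) and (487,315). Crop H shows the drawer slightly open, with the bar from (217,245) to (497,258). I'll open it by hooking closed fingers behind the bar.

>>> {"op": "carry_out", "data": {"motion": "0.0196 -0.0358 0 0 0 1.135 255;0.0196 -0.0358 0 0 0 1.135 255;0.0196 -0.0358 0 0 0 1.135 255;0.0196 -0.0358 0 0 0 1.135 255;0.0196 -0.0358 0 0 0 1.135 255;0.0196 -0.0358 0 0 0 1.135 255;0.0196 -0.0358 0 0 0 1.135 255;0.0196 -0.0358 0 0 0 1.135 255;0.0196 -0.0358 0 0 0 1.135 255;0.0196 -0.0358 0 0 0 1.135 255;0.0196 -0.0358 0 0 0 1.135 255;0.0196 -0.0358 0 0 0 1.135 255;0.0196 -0.0358 0 0 0 1.135 255;0.0196 -0.0358 0 0 0 1.135 255;0.0196 -0.0358 0 0 0 1.135 255;0.0196 -0.0358 0 0 0 1.135 255;0.0196 -0.0358 0 0 0 1.135 255;0.0196 -0.0358 0 0 0 1.135 255;0.0196 -0.0358 0 0 0 1.135 255;0.0196 -0.0358 0 0 0 1.135 255", "grip_force": 15}}

```text
time_s: 1.82
ee_pos: [0.6201, -0.2173, 0.1716]
eef_rot: [3.141, -0.0, 3.112]
force: [0.4, 0.3, 0.6]
grip_width: 0.0008
grip_force: 0.0
```

Run:
```python
from h import *
d=np.load('pics/top0.npz'); c=cam('top')
px=lambda a:(np.array(a)+.5)/6-.5+np.array([260,140])
H=toplane(c,px([[217,245],[497,258]]),.080); print(H,H.mean(0),np.linalg.norm(H[1]-H[0]))
F=toplane(c,px([[65,103],[665,133]]),.093); print(F,(F[0]-F[1])/np.linalg.norm(F[0]-F[1]))
o=ctrl.get_obs();print(o['ee_pos'],o['eef_rot'],o['time_s'])
```

```text
[[ 0.59838357 -0.15348827  0.08      ]
 [ 0.5948934  -0.27444583  0.08      ]] [ 0.59663849 -0.21396705  0.08      ] 0.12100789648341241
[[ 0.65677071 -0.08685269  0.093     ]
 [ 0.6486969  -0.34462039  0.093     ]] [0.03130667 0.99950983 0.        ]
[ 0.62146829 -0.22296485  0.16980146] [-3.14105761e+00 -1.60536972e-03  3.10989820e+00] 1.8667
```

>>> {"op": "carry_out", "data": {"motion": "0 0.001 -0.019 0 0 0 255;0 0.001 -0.019 0 0 0 255;0 0.001 -0.019 0 0 0 255;0 0.001 -0.019 0 0 0 255;0 0.001 -0.019 0 0 0 255;0 0.001 -0.019 0 0 0 255;-0.006 0 0 0 0 0 255;-0.01 0.0003 0 0 0 0 255;-0.012 0.0004 0 0 0 0 255;-0.012 0.0004 0 0 0 0 255;-0.012 0.0004 0 0 0 0 255;-0.012 0.0004 0 0 0 0 255;-0.012 0.0004 0 0 0 0 255;-0.012 0.0004 0 0 0 0 255;-0.012 0.0004 0 0 0 0 255;-0.012 0.0004 0 0 0 0 255;-0.012 0.0004 0 0 0 0 255;-0.012 0.0004 0 0 0 0 255;-0.01 0.0004 0 0 0 0 255;0 0 0 0 0 0 255"}}

```text
time_s: 3.53
ee_pos: [0.4725, -0.2047, 0.0589]
eef_rot: [-3.141, 0.0, 3.11]
force: [0.1, -0.6, 0.6]
grip_width: 0.0006
grip_force: 0.0
```

>>> {"op": "carry_out", "data": {"motion": "-0.003 0 0 0 0 0 255;-0.003 0 0 0 0 0 255;-0.002 0 0 0 0 0 255;-0.002 0 0 0 0 0 255;-0.002 0 0 0 0 0 255;0 0 0 0 0 0 255"}}

```text
time_s: 4.03
ee_pos: [0.4615, -0.2046, 0.0579]
eef_rot: [3.141, -0.0, 3.111]
force: [-0.1, 0.2, -0.5]
grip_width: 0.0008
grip_force: 0.0
```

Run:
```python
from h import *
c=cam('top'); save('top1.png',c['pixels'][120:300,240:440],3.5)
```

```text
(no output)
```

View pics/top1.png

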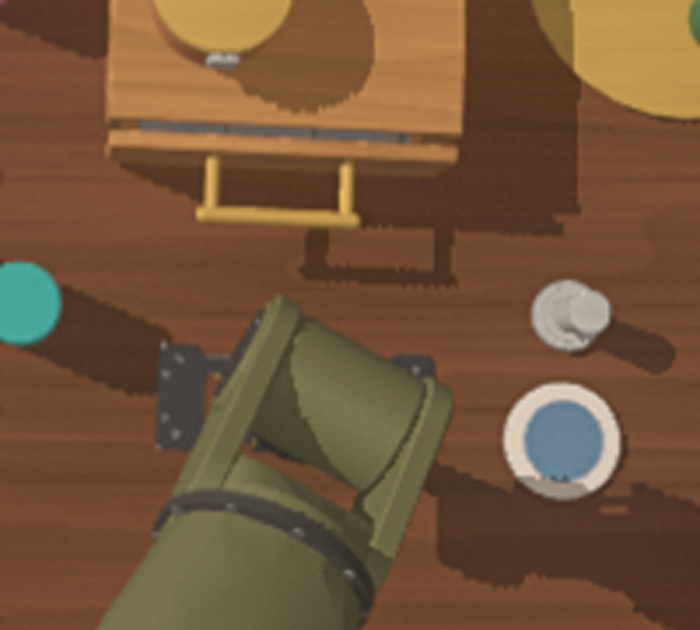

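The picture shows the drawer did not move: the bar is still at crop (278,215). The pull must have started before the fingers got below the bar. I'll retry with pauses.

>>> {"op": "carry_out", "data": {"motion": "0 0 0.025 0 0 0 255;0 0 0.025 0 0 0 255;0 0 0.025 0 0 0 255;0 0 0 0 0 0 255;0.032 -0.002 0 0 0 0 255;0.032 -0.002 0 0 0 0 255;0.032 -0.002 0 0 0 0 255;0.032 -0.002 0 0 0 0 255;0.032 -0.002 0 0 0 0 255;0 0 0 0 0 0 255;0 0 0 0 0 0 255;0 0 -0.02 0 0 0 255;0 0 -0.02 0 0 0 255;0 0 -0.02 0 0 0 255;0 0 -0.02 0 0 0 255;0 0 0 0 0 0 255;0 0 0 0 0 0 255;0 0 0 0 0 0 255"}}

```text
time_s: 5.58
ee_pos: [0.6219, -0.215, 0.0546]
eef_rot: [-3.141, 0.002, 3.111]
force: [0.0, 0.2, 0.6]
grip_width: 0.0003
grip_force: 0.0
```

>>> {"op": "carry_out", "data": {"motion": "-0.006 0 0 0 0 0 255;-0.008 0.0003 0 0 0 0 255;-0.01 0.0004 0 0 0 0 255;-0.01 0.0004 0 0 0 0 255;0 0 0 0 0 0 255"}}

```text
time_s: 6.0
ee_pos: [0.5866, -0.2138, 0.0542]
eef_rot: [-3.141, 0.001, 3.111]
force: [0.2, -0.2, -1.2]
grip_width: 0.0007
grip_force: 0.0
```

Run:
```python
from h import *
c=cam('top'); save('top2.png',c['pixels'][100:220,240:440],3)
o=ctrl.get_obs();print(o['ee_pos'],o['force'])
s=cam('scene'); save('sc2.png',s['pixels'][120:300,80:320],3)
```

```text
[ 0.58751174 -0.21381166  0.05430602] [-0.45817637  0.51233017  0.69646956]
```

View pics/top2.png

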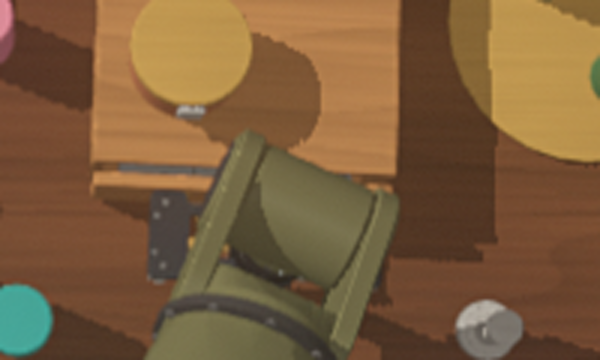

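View pics/sc2.png

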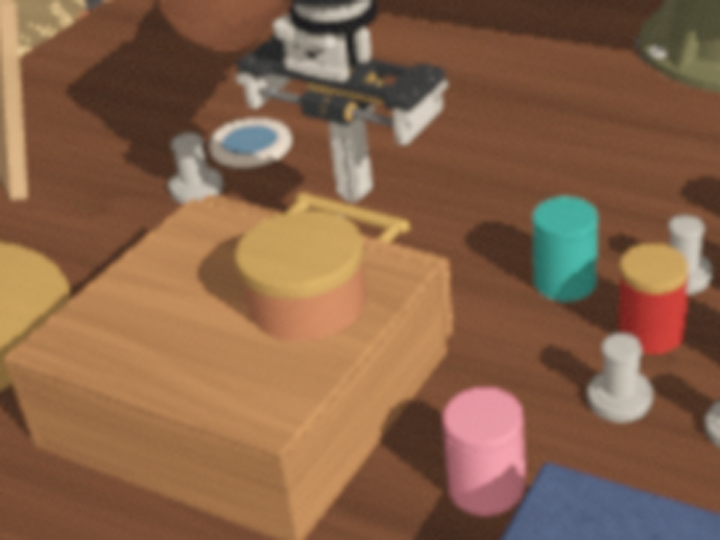

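The scene crop shows the fingertip at (352,190), apparently in front of the bar, although the reported x was behind it. I'll compare the measured fingertip with the reported TCP.

Run:
```python
from h import *
s=cam('scene');P=cloud(s)
for y in range(36,70,3):
  for x in (113,116,119): pass
  u,v=int(80+350/3),int(120+y)
  print(v,P[v,u].round(3),P[v,u-3].round(3),s['pixels'][v,u])
# fingertip pixel & handle ends crop -> full
px=lambda a:(np.array(a)+.5)/3-.5+np.array([80,120])
for n,a in [('tip',(350,193)),('barL',(303,198)),('barR',(405,227))]: 
  u,v=px(a).round().astype(int); print(n,P[v-1:v+2,u-1:u+2].reshape(-1,3).round(3).tolist())
c=cam('top');T=cloud(c);M=T.reshape(-1,3)
m=(M[:,2]>.15)&(M[:,2]<.25)&(M[:,0]>.4)&(M[:,0]<.66);print('top body',np.percentile(M[m],[2,50,98],axis=0))
```

```text
156 [ 0.616 -0.191  0.205] [ 0.623 -0.195  0.208] [176 147  99]
159 [ 0.619 -0.19   0.198] [ 0.621 -0.198  0.197] [161 132  87]
162 [ 0.596 -0.207  0.172] [ 0.602 -0.212  0.174] [129 123 114]
165 [ 0.599 -0.206  0.164] [ 0.597 -0.216  0.161] [147 140 129]
168 [ 0.599 -0.207  0.155] [ 0.596 -0.218  0.15 ] [157 149 139]
171 [ 0.598 -0.208  0.144] [ 0.597 -0.219  0.141] [168 160 148]
174 [ 0.596 -0.211  0.132] [ 0.598 -0.22   0.131] [169 161 149]
177 [ 0.599 -0.21   0.125] [ 0.596 -0.222  0.12 ] [161 153 142]
180 [ 0.596 -0.214  0.112] [ 0.595 -0.224  0.109] [157 150 138]
183 [ 0.597 -0.214  0.102] [ 0.596 -0.225  0.099] [154 146 135]
186 [ 0.594 -0.217  0.089] [ 0.486 -0.301 -0.002] [153 139 125]
189 [ 0.6   -0.215  0.083] [ 0.599 -0.226  0.079] [199 159  93]
tip [[0.596, -0.218, 0.1], [0.597, -0.214, 0.102], [0.599, -0.21, 0.104], [0.595, -0.219, 0.096], [0.597, -0.214, 0.099], [0.598, -0.21, 0.1], [0.597, -0.219, 0.094], [0.594, -0.217, 0.093], [0.6, -0.21, 0.098]]
barL [[0.596, -0.27, 0.08], [0.595, -0.267, 0.081], [0.594, -0.264, 0.081], [0.6, -0.267, 0.08], [0.604, -0.261, 0.084], [0.597, -0.262, 0.08], [0.606, -0.264, 0.081], [0.603, -0.262, 0.08], [0.6, -0.261, 0.078]]
barR [[0.601, -0.157, 0.083], [0.6, -0.154, 0.082], [0.501, -0.21, 0.0], [0.604, -0.156, 0.081], [0.599, -0.155, 0.078], [0.597, -0.154, 0.077], [0.605, -0.155, 0.079], [0.603, -0.153, 0.078], [0.599, -0.152, 0.075]]
top body [[ 0.53347446 -0.66009543  0.15569491]
 [ 0.57343401 -0.30079256  0.2206423 ]
 [ 0.62107921 -0.12560445  0.23166571]]
```

Run:
```python
from h import *
d=np.load('pics/scene0.npz');P=d['P']
print('TCP0 .228 .501 .172')
for u in range(460,476,2):
  col=P[100:140,u]; k=(np.hypot(col[:,0]-.228,col[:,1]-.501)<.12)&(col[:,2]>.12)
  if k.any(): j=np.flatnonzero(k)[-1]; print(u,100+j,col[j].round(3))
```

```text
TCP0 .228 .501 .172
464 129 [0.22  0.446 0.213]
466 131 [0.218 0.452 0.207]
468 129 [0.204 0.457 0.208]
470 125 [0.204 0.459 0.22 ]
472 118 [0.201 0.459 0.24 ]
474 112 [0.204 0.459 0.26 ]
```

>>> {"op": "carry_out", "data": {"motion": "-0.03 0 0 0 0 0 255;-0.03 0 0 0 0 0 255;-0.02 0 0 0 0 0 255;0 0 0 0 0 0 255;0 0 0 0 0 0 255"}}

```text
time_s: 6.62
ee_pos: [0.508, -0.2138, 0.0535]
eef_rot: [-3.141, 0.001, 3.11]
force: [0.4, -0.3, 0.2]
grip_width: -0.0001
grip_force: 0.0
```

Run:
```python
from h import *
s=cam('scene');P=cloud(s);o=ctrl.get_obs();t=o['ee_pos'];print(t)
m=(np.hypot(P[...,0]-t[0],P[...,1]-t[1])<.035)&(P[...,2]>.02)&(P[...,2]<.15)
print(np.percentile(P[m],[0,1,5,50,95],axis=0).round(3)); q=P[m];q=q[np.argsort(q[:,2])];print(q[:8].round(3))
```

```text
[ 0.50853979 -0.21379599  0.05343738]
[[ 0.498 -0.226  0.088]
 [ 0.499 -0.226  0.091]
 [ 0.502 -0.225  0.095]
 [ 0.517 -0.209  0.122]
 [ 0.52  -0.2    0.147]]
[[ 0.518 -0.211  0.088]
 [ 0.515 -0.215  0.089]
 [ 0.517 -0.211  0.091]
 [ 0.516 -0.221  0.092]
 [ 0.52  -0.216  0.092]
 [ 0.517 -0.207  0.092]
 [ 0.515 -0.225  0.093]
 [ 0.516 -0.214  0.094]]
```

The fingertip really sits about 34 mm higher than the reported TCP: measured z is 0.088 against 0.054, and at the start 0.207 against 0.172. x and y agree. So I command z 34 mm lower from here.

>>> {"op": "carry_out", "data": {"motion": "0 0 0.025 0 0 0 255;0 0 0.02 0 0 0 255;0 0 0 0 0 0 255;0.038 0 0 0 0 0 255;0.038 -0.001 0 0 0 0 255;0.038 0 0 0 0 0 255;0 0 0 0 0 0 255;0 0 0 0 0 0 255;0 0 -0.02 0 0 0 255;0 0 -0.02 0 0 0 255;0 0 -0.02 0 0 0 255;0 0 -0.017 0 0 0 255;0 0 0 0 0 0 255;0 0 0 0 0 0 255;-0.006 0 0 0 0 0 255;-0.006 0 0 0 0 0 255;-0.006 0 0 0 0 0 255;-0.006 0 0 0 0 0 255;0 0 0 0 0 0 255;0 0 0 0 0 0 255"}}

```text
time_s: 8.33
ee_pos: [0.5973, -0.2147, 0.0213]
eef_rot: [-3.141, -0.0, 3.111]
force: [0.2, 0.5, -0.4]
grip_width: 0.0005
grip_force: 0.0
```

```bash
cat >> h.py <<'E'
def handle(c,P=None):
    "middle of the brass bar from the top view: points at bar height, brass colour"
    P=cloud(c) if P is None else P
    hsv=cv2.cvtColor(c['pixels'],cv2.COLOR_RGB2HSV)
    m=(abs(P[...,2]-.081)<.01)&(hsv[...,0]>18)&(hsv[...,0]<32)&(hsv[...,1]>90)&(P[...,0]>.38)&(P[...,0]<.66)&(P[...,1]<-.1)&(P[...,1]>-.33)
    q=P[m]; return len(q),np.percentile(q,[3,50,97],axis=0).round(3)
E
python3 - <<'E'
from h import *
print(handle(cam('top')),handle(cam('scene')))
o=ctrl.get_obs();print(o['ee_pos'],o['force'])
E
```

```text
(2, array([[ 0.575, -0.273,  0.08 ],
       [ 0.575, -0.272,  0.081],
       [ 0.576, -0.27 ,  0.082]])) (61, array([[ 0.581, -0.264,  0.077],
       [ 0.587, -0.177,  0.081],
       [ 0.607, -0.155,  0.083]]))
[ 0.59766963 -0.21462277  0.02104494] [ 0.62289687 -0.06806502 -0.05140171]
```

The hook has caught the bar, and the drawer is moving.

>>> {"op": "carry_out", "data": {"motion": "-0.01 0.0003 0 0 0 0 255;-0.012 0.0004 0 0 0 0 255;-0.012 0.0004 0 0 0 0 255;-0.012 0.0004 0 0 0 0 255;-0.012 0.0004 0 0 0 0 255;-0.012 0.0004 0 0 0 0 255;-0.012 0.0004 0 0 0 0 255;-0.012 0.0004 0 0 0 0 255;-0.012 0.0004 0 0 0 0 255;-0.008 0.0003 0 0 0 0 255;-0.006 0.0003 0 0 0 0 255;-0.003 0 0 0 0 0 255;-0.003 0 0 0 0 0 255;-0.003 0 0 0 0 0 255;0 0 0 0 0 0 255"}}

```text
time_s: 9.68
ee_pos: [0.4684, -0.2103, 0.0209]
eef_rot: [3.141, -0.0, 3.111]
force: [-0.5, -0.5, -0.9]
grip_width: 0.0006
grip_force: 0.0
```

>>> {"op": "carry_out", "data": {"motion": "-0.002 0 0 0 0 0 255;-0.002 0 0 0 0 0 255;-0.002 0 0 0 0 0 255;0 0 0 0 0 0 255"}}

```text
time_s: 10.02
ee_pos: [0.4678, -0.2106, 0.0213]
eef_rot: [-3.14, 0.012, 3.111]
force: [40.7, 2.0, -25.5]
grip_width: 0.0007
grip_force: 20.2
```

Drawer is against its stop. Backing off, rising, and moving above the lone stamp D.

>>> {"op": "carry_out", "data": {"motion": "0.008 0 0 0 0 0 255;0.006 0 0 0 0 0 255;0 0 0.02 0 0 0 255;0 0 0.03 0 0 0 255;0 0 0.03 0 0 0 255;0 0 0.03 0 0 0 255;0 0 0 0 0 0 255;0.01 -0.03 0 0 0 0 120;0.01 -0.03 0 0 0 0 120;0.01 -0.03 0 0 0 0 120;0.01 -0.03 0 0 0 0 120;0.01 -0.03 0 0 0 0 120;0.002 -0.03 0 0 0 0 120;0 -0.03 0 0 0 0 120;0 -0.03 0 0 0 0 120;0 0 0 0 0 0 120;0 0 0 0 0 0 120"}}

```text
time_s: 11.43
ee_pos: [0.5279, -0.4514, 0.1294]
eef_rot: [3.14, -0.002, 3.109]
force: [-0.6, 0.0, -0.1]
grip_width: 0.05
grip_force: 0.0
```

Run:
```python
from h import *
c=cam('top');P=cloud(c);s=cam('scene');print(handle(c,P),handle(s))
o=ctrl.get_obs();t=o['ee_pos'];print(t,o['eef_rot'],o['grip_width'])
S=cloud(s)
def near(P,x,y,r,z0,z1):
    m=(np.hypot(P[...,0]-x,P[...,1]-y)<r)&(P[...,2]>z0)&(P[...,2]<z1); return m.sum(),P[m].mean(0).round(4) if m.any() else 0
print('D scene',near(S,.531,-.451,.04,.054,.07),'top',near(P,.531,-.451,.04,.054,.07))
print(blob(c,P,361.5,176,.08,10) if 0 else '')
save('top3.png',c['pixels'])
```

```text
(230, array([[ 0.447, -0.263,  0.078],
       [ 0.454, -0.212,  0.082],
       [ 0.489, -0.155,  0.086]])) (84, array([[ 0.451, -0.26 ,  0.075],
       [ 0.457, -0.202,  0.08 ],
       [ 0.473, -0.153,  0.083]]))
[ 0.52862067 -0.4497268   0.13036964] [ 3.14084210e+00 -8.37484744e-04  3.11124166e+00] 0.049667732707332365
D scene (np.int64(56), array([ 0.5353, -0.4476,  0.0609])) top (np.int64(0), 0)
```

View pics/top3.png

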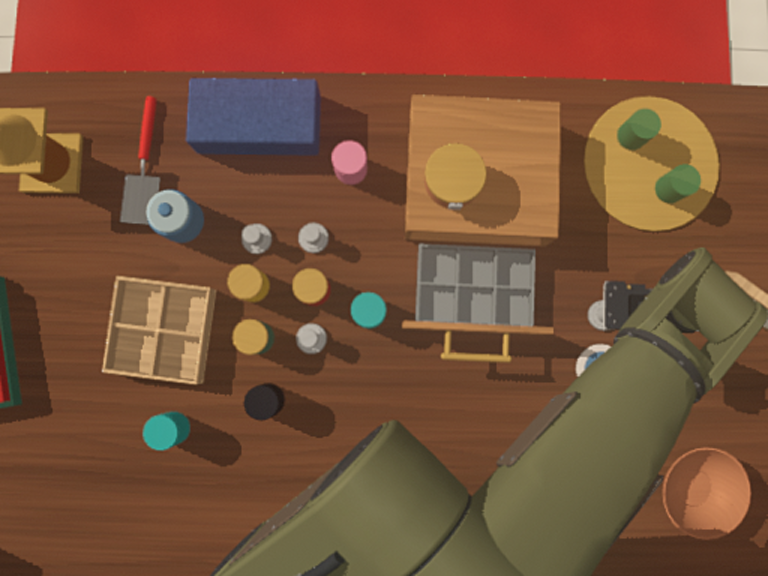

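Top view: the drawer is fully out, with its six grey pockets at (418–535, 245–327). The tool is above stamp D at (600,315). Lowering now.

>>> {"op": "carry_out", "data": {"motion": "0.002 -0.001 -0.02 0 0 0 120;0 0 -0.02 0 0 0 120;0 0 -0.02 0 0 0 120;0 0 -0.02 0 0 0 120;0 0 -0.02 0 0 0 120;0 0 -0.02 0 0 0 120;0 0 -0.012 0 0 0 120;0 0 -0.012 0 0 0 120;0 0 0 0 0 0 120;0 0 0 0 0 0 255;0 0 0 0 0 0 255;0 0 0 0 0 0 255;0 0 0 0 0 0 255", "grip_force": 20}}

```text
time_s: 12.62
ee_pos: [0.5312, -0.4518, -0.0117]
eef_rot: [-3.14, 0.001, 3.111]
force: [0.4, 0.4, 4.7]
grip_width: 0.0312
grip_force: 20.0
```

>>> {"op": "carry_out", "data": {"motion": "0 0 0.01 0 0 0 255;0 0 0.02 0 0 0 255;0 0 0.03 0 0 0 255;0 0 0.03 0 0 0 255;0 0 0.03 0 0 0 255;0 0 0.02 0 0 0 255;0 0 0 0 0 0 255;0 0 0 0 0 0 255"}}

```text
time_s: 13.28
ee_pos: [0.5308, -0.4516, 0.1278]
eef_rot: [-3.141, 0.001, 3.111]
force: [0.3, 0.3, -4.0]
grip_width: 0.0311
grip_force: 20.0
```

Run:
```python
from h import *
s=cam('scene');o=ctrl.get_obs();t=o['ee_pos'];print(t,o['force'],o['grip_width'])
S=cloud(s);m=(np.hypot(S[...,0]-t[0],S[...,1]-t[1])<.06)&(S[...,2]>.09)
v,u=np.nonzero(m);print(u.min(),u.max(),v.min(),v.max(),S[m][:,2].min())
y0,x0=max(0,v.min()-10),max(0,u.min()-20)
save('sc3.png',s['pixels'][y0:v.max()+20,x0:u.max()+20],5)
print(y0,x0)
for vv in range(v.min(),v.max()+1,2):
  k=m[vv]; 
  if k.any(): print(vv,k.sum(),S[vv][k].mean(0).round(3))
```

```text
[ 0.53026518 -0.45113847  0.12592977] [-0.52661259 -0.12986129 -2.76874052] 0.031033416813249393
99 147 23 149 0.13944227606224813
13 79
23 3 [ 0.471 -0.454  0.479]
25 13 [ 0.48  -0.462  0.475]
27 19 [ 0.489 -0.47   0.471]
29 25 [ 0.494 -0.473  0.467]
31 28 [ 0.505 -0.467  0.465]
33 27 [ 0.527 -0.454  0.467]
35 26 [ 0.545 -0.444  0.467]
37 28 [ 0.554 -0.437  0.465]
39 27 [ 0.56  -0.434  0.462]
41 24 [ 0.565 -0.434  0.458]
43 18 [ 0.563 -0.437  0.453]
45 13 [ 0.565 -0.435  0.448]
47 10 [ 0.561 -0.437  0.442]
49 5 [ 0.557 -0.452  0.434]
51 4 [ 0.566 -0.404  0.437]
53 3 [ 0.572 -0.413  0.433]
55 5 [ 0.572 -0.41   0.428]
57 2 [ 0.579 -0.418  0.424]
59 4 [ 0.57  -0.408  0.418]
61 4 [ 0.567 -0.406  0.412]
63 16 [ 0.562 -0.417  0.404]
65 17 [ 0.564 -0.424  0.398]
67 27 [ 0.558 -0.426  0.391]
69 27 [ 0.551 -0.434  0.382]
71 26 [ 0.55  -0.435  0.377]
73 27 [ 0.548 -0.433  0.371]
75 29 [ 0.546 -0.437  0.364]
77 28 [ 0.548 -0.435  0.36 ]
79 30 [ 0.555 -0.44   0.356]
81 29 [ 0.558 -0.444  0.351]
83 30 [ 0.55  -0.45   0.342]
85 27 [ 0.546 -0.447  0.335]
87 27 [ 0.54  -0.454  0.326]
89 27 [ 0.54  
[... 208 characters left out ...]
456  0.283]
105 31 [ 0.549 -0.456  0.277]
107 31 [ 0.556 -0.441  0.276]
109 31 [ 0.556 -0.443  0.269]
111 18 [ 0.554 -0.434  0.264]
113 19 [ 0.548 -0.435  0.255]
115 15 [ 0.535 -0.449  0.241]
117 16 [ 0.535 -0.448  0.235]
119 15 [ 0.535 -0.448  0.229]
121 16 [ 0.535 -0.448  0.222]
123 14 [ 0.535 -0.447  0.216]
125 19 [ 0.533 -0.451  0.208]
127 19 [ 0.535 -0.446  0.204]
129 19 [ 0.539 -0.444  0.199]
131 19 [ 0.539 -0.443  0.193]
133 19 [ 0.54  -0.443  0.187]
135 18 [ 0.539 -0.444  0.179]
137 17 [ 0.54  -0.442  0.174]
139 13 [ 0.536 -0.44   0.166]
141 17 [ 0.535 -0.446  0.157]
143 19 [ 0.54  -0.444  0.153]
145 18 [ 0.545 -0.438  0.15 ]
147 16 [ 0.551 -0.439  0.146]
149 8 [ 0.555 -0.441  0.141]
```

View pics/sc3.png

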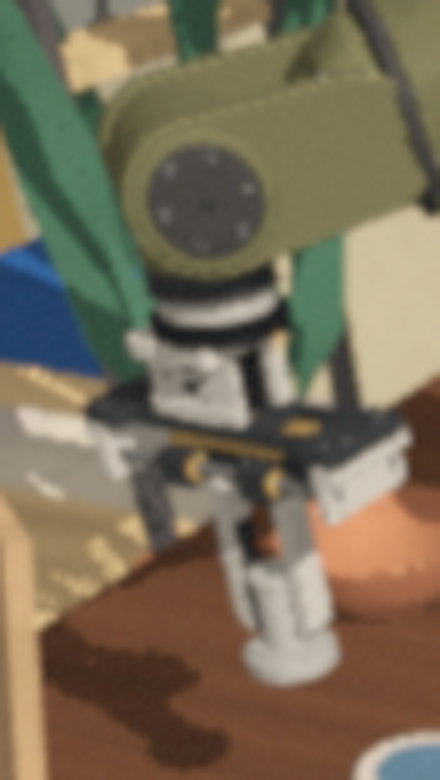

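Stamp D is held upright: foot at crop (290,655), underside z≈0.14, about 12 mm above reported z. The pocket fit is only ±5 mm, so I'll measure the liner outline before placing.

Run:
```python
from h import *
c=cam('top');P=cloud(c);hsv=cv2.cvtColor(c['pixels'],cv2.COLOR_RGB2HSV)
m=((hsv[...,1]<50)&(P[...,0]>.48)&(P[...,0]<.67)&(P[...,1]<-.08)&(P[...,1]>-.35)&(P[...,2]<.07)).astype(np.uint8)
cnt=max(cv2.findContours(cv2.morphologyEx(m,cv2.MORPH_CLOSE,np.ones((5,5))),0,2)[0],key=cv2.contourArea)
q=cv2.minAreaRect(cnt);B=toplane(c,cv2.boxPoints(q),.038);print(B.round(4),B.mean(0).round(4),[np.linalg.norm(B[i]-B[i-1]).round(3) for i in range(4)])
# pocket floors: points with z near .014, clusters
f=((abs(P[...,2]-.014)<.007)&(m>0)).astype(np.uint8);f=cv2.erode(f,np.ones((2,2)))
n,l,s,ce=cv2.connectedComponentsWithStats(f)
for i in range(1,n):
  if s[i,4]>60: Q=P[l==i]; print(s[i,4],((np.percentile(Q,4,axis=0)+np.percentile(Q,96,axis=0))/2).round(4),np.ptp(np.percentile(Q,[4,96],axis=0),axis=0).round(3))
ex=np.array([.9995,-.031]);ey=np.array([.031,.9995]);H=np.array([.4535,-.2096])
cen=H+.127*ex; print('liner centre pred',cen)
w=(abs(P[...,2]-.038)<.006)&(m>0);print(w.sum(),np.percentile(P[w],[2,98],axis=0))
# post/handle
hs=(hsv[...,0]>18)&(hsv[...,0]<32)&(hsv[...,1]>110)&(P[...,0]>.43)&(P[...,0]<.475)&(P[...,1]<-.13)&(P[...,1]>-.29)&(P[...,2]>.06)
A=np.polyfit(P[hs][:,1],P[hs][:,0],1);print('bar',A,np.median(P[hs],0),P[hs][:,1].min(),P[hs][:,1].max())
```

```text
[[ 0.5154 -0.1067  0.038 ]
 [ 0.6502 -0.1114  0.038 ]
 [ 0.644  -0.3228  0.038 ]
 [ 0.5088 -0.3161  0.038 ]] [ 0.5796 -0.2142  0.038 ] [np.float64(0.21), np.float64(0.135), np.float64(0.212), np.float64(0.135)]
469 [ 0.6153 -0.1488  0.0151] [0.055 0.055 0.009]
430 [ 0.6133 -0.2173  0.0145] [0.055 0.055 0.009]
441 [ 0.6107 -0.2863  0.0149] [0.053 0.055 0.009]
491 [ 0.5468 -0.1469  0.0148] [0.055 0.055 0.009]
468 [ 0.5451 -0.2152  0.0147] [0.055 0.055 0.009]
467 [ 0.5423 -0.2851  0.015 ] [0.056 0.054 0.008]
liner centre pred [ 0.5804365 -0.213537 ]
600 [[ 0.5107538  -0.31712981  0.03257425]
 [ 0.64753539 -0.10975108  0.04320826]]
bar [0.01617494 0.45814026] [ 0.45340824 -0.21146096  0.08213547] -0.2655802275839231 -0.15021077178122255
```

Measured pocket centres agree with the prediction to about 1.5 mm. Moving over the back -y pocket at (0.612, -0.283).

>>> {"op": "carry_out", "data": {"motion": "0.0136 0.028 0 0 0 0 255;0.0136 0.028 0 0 0 0 255;0.0136 0.028 0 0 0 0 255;0.0136 0.028 0 0 0 0 255;0.0136 0.028 0 0 0 0 255;0.0136 0.028 0 0 0 0 255;0 0 0 0 0 0 255;0 0 0 0 0 0 255;0 0 0 0 0 0 255"}}

```text
time_s: 14.13
ee_pos: [0.6116, -0.2837, 0.1255]
eef_rot: [3.141, -0.002, 3.111]
force: [0.0, -0.3, -1.8]
grip_width: 0.0307
grip_force: 20.0
```

>>> {"op": "carry_out", "data": {"motion": "0 0 -0.02 0 0 0 255;0 0 -0.02 0 0 0 255;0 0 -0.02 0 0 0 255;0 0 -0.02 0 0 0 255;0 0 -0.015 0 0 0 255;0 0 -0.012 0 0 0 255;0 0 -0.01 0 0 0 255;0 0 0 0 0 0 255;0 0 0 0 0 0 255;0 0 0 0 0 0 135;0 0 0 0 0 0 135;0 0 0 0 0 0 135"}}

```text
time_s: 15.13
ee_pos: [0.6129, -0.2837, 0.0112]
eef_rot: [-3.141, 0.002, 3.111]
force: [-0.1, 0.5, 0.1]
grip_width: 0.0439
grip_force: 0.0
```

>>> {"op": "carry_out", "data": {"motion": "0 0 0.02 0 0 0 135;0 0 0.04 0 0 0 135;0 0 0.04 0 0 0 135;0 0 0.03 0 0 0 135;0 0.03 0.01 0 0 0 120;0 0.04 0 0 0 0 120;0 0.04 0 0 0 0 120;0 0.04 0 0 0 0 120;0 0.04 0 0 0 0 120;0 0.04 0 0 0 0 120;0 0.04 0 0 0 0 120;0 0.02 0 0 0 0 120;0 0 0 0 0 0 120;0 0 0 0 0 0 120"}}

```text
time_s: 16.3
ee_pos: [0.6125, 0.0073, 0.1507]
eef_rot: [-3.141, 0.001, 3.113]
force: [0.0, 0.1, -0.1]
grip_width: 0.0498
grip_force: 0.0
```

```bash
cat > look.py <<'E'
from h import *
c=cam('top');P=cloud(c)
def at(x,y,z,n):
    # project the last known place into the top view, then find the blob there
    q=rot(c).T@(np.array([x,y,z])-np.array(c['position'])); q=np.array([q[0],-q[1],-q[2]])
    uv=cv2.projectPoints(q.reshape(1,1,3),np.zeros(3),np.zeros(3),np.array(c['K']),np.array(c['dist']))[0].ravel()
    try: print(n,*blob(c,P,*uv,z,16 if z==.08 else 11))
    except Exception as e: print(n,'not seen')
at(.6585,.1828,.062,'sA');at(.6645,.0805,.062,'sB');at(.4813,.0803,.062,'sC');at(.612,-.283,.076,'D placed')
at(.5757,.1872,.08,'tY');at(.5701,.0773,.08,'tR');at(.481,.175,.08,'tG')
o=ctrl.get_obs();print(o['time_s'],o['ee_pos'],o['eef_rot'],o['grip_width'])
E
python3 look.py
```

```text
sA [0.6581 0.183  0.062 ] [0.6587 0.1827 0.062 ] 32 [0.6592 0.182  0.0621]
sB not seen
sC not seen
D placed [ 0.6135 -0.2834  0.076 ] [ 0.6129 -0.2832  0.076 ] 31 [ 0.6127 -0.2824  0.0766]
tY [0.5754 0.1873 0.08  ] [0.5755 0.187  0.08  ] 62 [0.5754 0.1869 0.081 ]
tR [0.5943 0.0753 0.08  ] [0.5952 0.0765 0.08  ] 31 [0.5952 0.0765 0.081 ]
tG [0.4816 0.1751 0.08  ] [0.4807 0.1751 0.08  ] 62 [0.4806 0.175  0.0809]
16.35 [0.61243742 0.00618619 0.15046581] [-3.14136436e+00  8.48162225e-04  3.11140690e+00] 0.0495387659502618
```

D is seated (top at 0.077 = floor + 62 mm). Next is stamp B at (0.6645, 0.0805).

>>> {"op": "carry_out", "data": {"motion": "0.026 0.037 0 0 0 0 120;0.026 0.037 0 0 0 0 120;0 0 0 0 0 0 120;0 0 -0.03 0 0 0 120;0 0 -0.03 0 0 0 120;0 0 -0.03 0 0 0 120;0 0 -0.03 0 0 0 120;0 0 -0.02 0 0 0 120;0 0 -0.013 0 0 0 120;0 0 -0.009 0 0 0 120;0 0 0 0 0 0 120;0 0 0 0 0 0 120;0 0 0 0 0 0 255;0 0 0 0 0 0 255;0 0 0 0 0 0 255;0 0 0 0 0 0 255"}}

```text
time_s: 17.68
ee_pos: [0.6608, 0.0752, -0.0109]
eef_rot: [3.141, 0.002, 3.111]
force: [1.0, 3.5, 6.1]
grip_width: 0.0313
grip_force: 20.0
```

>>> {"op": "carry_out", "data": {"motion": "0 0 0.01 0 0 0 255;0 0 0.02 0 0 0 255;0 0 0.03 0 0 0 255;0 0 0.03 0 0 0 255;0 0 0.03 0 0 0 255;0 0 0.02 0 0 0 255;-0.005 -0.029 0 0 0 0 255;-0.005 -0.029 0 0 0 0 255;-0.005 -0.029 0 0 0 0 255;-0.005 -0.029 0 0 0 0 255;-0.005 -0.029 0 0 0 0 255;-0.005 -0.029 0 0 0 0 255;-0.005 -0.029 0 0 0 0 255;-0.005 -0.029 0 0 0 0 255;-0.005 -0.029 0 0 0 0 255;-0.005 -0.029 0 0 0 0 255;0 0 0 0 0 0 255;0 0 0 0 0 0 255;0 0 0 0 0 0 255"}}

```text
time_s: 19.27
ee_pos: [0.61, -0.2149, 0.128]
eef_rot: [3.141, -0.0, 3.111]
force: [-0.5, 0.2, -3.1]
grip_width: 0.031
grip_force: 20.0
```

```bash
cat > foot.py <<'E'
from h import *
s=cam('scene');o=ctrl.get_obs();t=o['ee_pos'];print(t,o['eef_rot'],o['force'])
S=cloud(s);m=(np.hypot(S[...,0]-t[0],S[...,1]-t[1])<.045)&(abs(S[...,2]-t[2]-.018)<.009)
Q=S[m];print(len(Q),'y ext',np.percentile(Q[:,1],[2,98]),'foot rel',[ (np.percentile(Q[:,i],98)+np.percentile(Q[:,i],2))/2-t[i] for i in(0,1)],np.percentile(Q[:,2],2)-t[2])
# circle fit of rim, radius 27 mm
from scipy.optimize import least_squares
r=least_squares(lambda p:np.hypot(Q[:,0]-p[0],Q[:,1]-p[1])-.027,t[:2],loss='soft_l1',f_scale=.002).x;print('foot centre',r,'rel',r-t[:2])
E
python3 foot.py
```

```text
[ 0.61021108 -0.21442591  0.12807501] [ 3.14145003e+00 -3.09013708e-04  3.11165418e+00] [ 0.18749284 -0.19796982 -3.05839582]
140 y ext [-0.23397063 -0.18575278] foot rel [np.float64(0.008513909456296709), np.float64(0.004564207370101048)] 0.012189382135366855
foot centre [ 0.61175999 -0.2127135 ] rel [0.00154891 0.00171241]
```

>>> {"op": "carry_out", "data": {"motion": "0.001 -0.001 -0.02 0 0 0 255;0 0 -0.02 0 0 0 255;0 0 -0.02 0 0 0 255;0 0 -0.02 0 0 0 255;0 0 -0.015 0 0 0 255;0 0 -0.012 0 0 0 255;0 0 -0.01 0 0 0 255;0 0 0 0 0 0 255;0 0 0 0 0 0 255;0 0 0 0 0 0 135;0 0 0 0 0 0 135;0 0 0 0 0 0 135"}}

```text
time_s: 20.32
ee_pos: [0.6118, -0.2165, 0.0121]
eef_rot: [-3.141, 0.002, 3.111]
force: [-0.2, 0.7, 0.7]
grip_width: 0.0436
grip_force: 0.0
```

>>> {"op": "carry_out", "data": {"motion": "0 0 0.02 0 0 0 135;0 0 0.04 0 0 0 135;0 0 0.04 0 0 0 135;0 0 0.035 0 0 0 135;0 0.03 0 0 0 0 120;0 0.04 0 0 0 0 120;0 0.04 0 0 0 0 120;0 0.04 0 0 0 0 120;0 0.04 0 0 0 0 120;0 0.04 0 0 0 0 120;0 0 0 0 0 0 120;0 0 0 0 0 0 120"}}

```text
time_s: 21.32
ee_pos: [0.6113, 0.0155, 0.1468]
eef_rot: [-3.142, 0.001, 3.114]
force: [-0.6, -0.2, 0.8]
grip_width: 0.0495
grip_force: 0.0
```

```bash
sed -i "s/'D placed')/'D placed');at(.614,-.215,.076,'B placed')/" look.py; python3 look.py
```

```text
sA [0.6588 0.1831 0.062 ] [0.659  0.1829 0.062 ] 31 [0.6592 0.1824 0.0624]
sB not seen
sC not seen
D placed [ 0.6135 -0.2834  0.076 ] [ 0.6129 -0.2832  0.076 ] 31 [ 0.6127 -0.2824  0.0764]
B placed [ 0.6155 -0.2141  0.076 ] [ 0.6155 -0.2141  0.076 ] 32 [ 0.6162 -0.2141  0.0773]
tY [0.5746 0.1871 0.08  ] [0.5755 0.187  0.08  ] 62 [0.5754 0.1865 0.0807]
tR [0.5916 0.0765 0.08  ] [0.5938 0.0768 0.08  ] 39 [0.593  0.0772 0.0816]
tG [0.4816 0.1751 0.08  ] [0.4807 0.1752 0.08  ] 62 [0.4806 0.1751 0.0806]
21.3667 [0.61136293 0.01398454 0.14655268] [-3.14134536e+00  9.95276630e-04  3.11222213e+00] 0.049855050490666054
```

>>> {"op": "carry_out", "data": {"motion": "0.0097 0.0338 0 0 0 0 120;0.0097 0.0338 0 0 0 0 120;0.0097 0.0338 0 0 0 0 120;0.0097 0.0338 0 0 0 0 120;0.0097 0.0338 0 0 0 0 120;0 0 0 0 0 0 120;0 0 0 0 0 0 120;0 0 0 0 0 0 120"}}

```text
time_s: 22.03
ee_pos: [0.66, 0.181, 0.1458]
eef_rot: [-3.141, -0.0, 3.11]
force: [-0.6, 0.0, 0.4]
grip_width: 0.0501
grip_force: 0.0
```

>>> {"op": "carry_out", "data": {"motion": "0 0.002 -0.03 0 0 0 120;0 0 -0.03 0 0 0 120;0 0 -0.03 0 0 0 120;0 0 -0.03 0 0 0 120;0 0 -0.02 0 0 0 120;0 0 -0.01 0 0 0 120;0 0 -0.007 0 0 0 120;0 0 0 0 0 0 120;0 0 0 0 0 0 120;0 0 0 0 0 0 255;0 0 0 0 0 0 255;0 0 0 0 0 0 255;0 0 0 0 0 0 255;0 0 0.02 0 0 0 255;0 0 0.04 0 0 0 255;0 0 0.04 0 0 0 255;0 0 0.04 0 0 0 255;0 0 0 0 0 0 255"}}

```text
time_s: 23.53
ee_pos: [0.6626, 0.1855, 0.1384]
eef_rot: [3.139, 0.012, 3.111]
force: [0.9, 0.6, -1.7]
grip_width: 0.0309
grip_force: 20.0
```

>>> {"op": "carry_out", "data": {"motion": "-0.0045 -0.0333 0 0 0 0 255;-0.0045 -0.0333 0 0 0 0 255;-0.0045 -0.0333 0 0 0 0 255;-0.0045 -0.0333 0 0 0 0 255;-0.0045 -0.0333 0 0 0 0 255;-0.0045 -0.0333 0 0 0 0 255;-0.0045 -0.0333 0 0 0 0 255;-0.0045 -0.0333 0 0 0 0 255;-0.0045 -0.0333 0 0 0 0 255;-0.0045 -0.0333 0 0 0 0 255;0 0 0 0 0 0 255;0 0 0 0 0 0 255;0 0 0 0 0 0 255"}}

```text
time_s: 24.62
ee_pos: [0.6146, -0.1478, 0.1286]
eef_rot: [3.141, -0.0, 3.111]
force: [-0.1, 0.2, -2.4]
grip_width: 0.0313
grip_force: 20.0
```

```bash
python3 foot.py
```

```text
[ 0.61474362 -0.14731941  0.12873035] [ 3.14132110e+00 -3.16460299e-04  3.11180640e+00] [ 0.32645203  0.02278405 -2.39295777]
175 y ext [-0.16893109 -0.12071401] foot rel [np.float64(0.006985503826661299), np.float64(0.0024968622154099007)] 0.01037843262457716
foot centre [ 0.61345084 -0.14880968] rel [-0.00129279 -0.00149027]
```

>>> {"op": "carry_out", "data": {"motion": "0 0.001 -0.02 0 0 0 255;0 0 -0.02 0 0 0 255;0 0 -0.02 0 0 0 255;0 0 -0.02 0 0 0 255;0 0 -0.015 0 0 0 255;0 0 -0.012 0 0 0 255;0 0 -0.01 0 0 0 255;0 0 0 0 0 0 255;0 0 0 0 0 0 255;0 0 0 0 0 0 135;0 0 0 0 0 0 135;0 0 0 0 0 0 135"}}

```text
time_s: 25.67
ee_pos: [0.6153, -0.1475, 0.0131]
eef_rot: [-3.141, 0.002, 3.111]
force: [-0.0, 0.0, 1.0]
grip_width: 0.0436
grip_force: 0.0
```

>>> {"op": "carry_out", "data": {"motion": "0 0 0.02 0 0 0 135;0 0 0.04 0 0 0 135;0 0 0.04 0 0 0 135;0 0 0.035 0 0 0 135;-0.02 0.03 0 0 0 0 120;-0.02 0.03 0 0 0 0 120;-0.02 0.03 0 0 0 0 120;-0.02 0.03 0 0 0 0 120;-0.02 0.03 0 0 0 0 120;-0.015 0.03 0 0 0 0 120;-0.012 0.03 0 0 0 0 120;0 0 0 0 0 0 120;0 0 0 0 0 0 120"}}

```text
time_s: 26.75
ee_pos: [0.4877, 0.0637, 0.1479]
eef_rot: [3.142, 0.002, 3.113]
force: [0.1, -0.2, -0.3]
grip_width: 0.0499
grip_force: 0.0
```

```bash
sed -i "s/'D placed')/'D placed');at(.616,-.147,.076,'A placed')/" look.py; python3 look.py; python3 -c "
from h import *
S=cloud(cam('scene'));m=(np.hypot(S[...,0]-.481,S[...,1]-.080)<.06)&(abs(S[...,2]-.06)<.006);print('sC scene',m.sum(),np.median(S[m],0))"
```

```text
sA not seen
sB not seen
sC not seen
D placed [ 0.6135 -0.2834  0.076 ] [ 0.6129 -0.2831  0.076 ] 31 [ 0.6126 -0.2825  0.0769]
A placed [ 0.6171 -0.1465  0.076 ] [ 0.617  -0.1466  0.076 ] 31 [ 0.6176 -0.1463  0.0766]
B placed [ 0.6155 -0.2141  0.076 ] [ 0.6155 -0.214   0.076 ] 32 [ 0.6163 -0.2141  0.0768]
tY [0.5755 0.1873 0.08  ] [0.5768 0.1872 0.08  ] 62 [0.5762 0.1871 0.0805]
tR [0.5709 0.0773 0.08  ] [0.5747 0.0779 0.08  ] 59 [0.5745 0.0776 0.0811]
tG [0.4799 0.2061 0.08  ] [0.4799 0.2061 0.08  ] 0 [0.48   0.2066 0.0773]
26.8 [0.48803229 0.06281626 0.14768175] [-3.14151823e+00  1.50221822e-03  3.11204623e+00] 0.04919081094316857
sC scene 74 [0.48518957 0.08114774 0.06151032]
```

>>> {"op": "carry_out", "data": {"motion": "-0.0065 0.0175 0 0 0 0 120;0 0 0 0 0 0 120;0 0 -0.03 0 0 0 120;0 0 -0.03 0 0 0 120;0 0 -0.03 0 0 0 120;0 0 -0.03 0 0 0 120;0 0 -0.02 0 0 0 120;0 0 -0.012 0 0 0 120;0 0 -0.007 0 0 0 120;0 0 0 0 0 0 120;0 0 0 0 0 0 120;0 0 0 0 0 0 255;0 0 0 0 0 0 255;0 0 0 0 0 0 255;0 0 0 0 0 0 255"}}

```text
time_s: 28.1
ee_pos: [0.4816, 0.0802, -0.0114]
eef_rot: [3.142, 0.001, 3.111]
force: [0.3, -0.1, 2.8]
grip_width: 0.0309
grip_force: 20.0
```

>>> {"op": "carry_out", "data": {"motion": "0 0 0.02 0 0 0 255;0 0 0.04 0 0 0 255;0 0 0.04 0 0 0 255;0 0 0.04 0 0 0 255;0 0 0 0 0 0 255;0.0064 -0.0293 0 0 0 0 255;0.0064 -0.0293 0 0 0 0 255;0.0064 -0.0293 0 0 0 0 255;0.0064 -0.0293 0 0 0 0 255;0.0064 -0.0293 0 0 0 0 255;0.0064 -0.0293 0 0 0 0 255;0.0064 -0.0293 0 0 0 0 255;0.0064 -0.0293 0 0 0 0 255;0.0064 -0.0293 0 0 0 0 255;0.0064 -0.0293 0 0 0 0 255;0 0 0 0 0 0 255;0 0 0 0 0 0 255;0 0 0 0 0 0 255"}}

```text
time_s: 29.6
ee_pos: [0.5449, -0.2122, 0.1274]
eef_rot: [3.141, -0.001, 3.111]
force: [-0.4, 0.2, -2.0]
grip_width: 0.0315
grip_force: 20.0
```

```bash
python3 foot.py; python3 look.py
```

```text
[ 0.54498679 -0.21183924  0.1276177 ] [ 3.14124501e+00 -5.60894314e-04  3.11169608e+00] [ 0.90401642  0.33421777 -1.38728899]
135 y ext [-0.23347457 -0.1850866 ] foot rel [np.float64(0.006456186345138448), np.float64(0.002558653395218574)] 0.011864080110859654
foot centre [ 0.54186593 -0.21316286] rel [-0.00312086 -0.00132362]
sA not seen
sB not seen
sC not seen
D placed not seen
A placed [ 0.6171 -0.1465  0.076 ] [ 0.6189 -0.1463  0.076 ] 31 [ 0.6181 -0.1463  0.0766]
B placed [ 0.6204 -0.2024  0.076 ] [ 0.6211 -0.2019  0.076 ] 15 [ 0.6216 -0.2015  0.0764]
tY [0.5754 0.1873 0.08  ] [0.5755 0.187  0.08  ] 62 [0.5755 0.1867 0.0805]
tR [0.5696 0.0772 0.08  ] [0.57   0.0771 0.08  ] 60 [0.5698 0.077  0.0807]
tG [0.4816 0.1751 0.08  ] [0.4809 0.1748 0.08  ] 62 [0.4806 0.1747 0.0811]
29.7 [ 0.54510893 -0.21169737  0.1278226 ] [ 3.14133635e+00 -2.28692770e-04  3.11209669e+00] 0.030898645833804583
```

>>> {"op": "carry_out", "data": {"motion": "0.0015 -0.001 -0.02 0 0 0 255;0 0 -0.02 0 0 0 255;0 0 -0.02 0 0 0 255;0 0 -0.02 0 0 0 255;0 0 -0.015 0 0 0 255;0 0 -0.012 0 0 0 255;0 0 -0.009 0 0 0 255;0 0 0 0 0 0 255;0 0 0 0 0 0 255;0 0 0 0 0 0 135;0 0 0 0 0 0 135;0 0 0 0 0 0 135"}}

```text
time_s: 30.7
ee_pos: [0.5472, -0.214, 0.0129]
eef_rot: [-3.141, 0.001, 3.111]
force: [-0.2, -1.0, 0.3]
grip_width: 0.0438
grip_force: 0.0
```

>>> {"op": "carry_out", "data": {"motion": "0 0 0.02 0 0 0 135;0 0 0.04 0 0 0 135;0 0 0.04 0 0 0 135;0 0 0.03 0 0 0 135;-0.035 0 0 0 0 0 255;-0.035 0 0 0 0 0 255;-0.035 0 0 0 0 0 255;-0.025 0 0 0 0 0 255;0 0 0 0 0 0 255;0 0 0 0 0 0 255"}}

```text
time_s: 31.53
ee_pos: [0.4165, -0.2141, 0.143]
eef_rot: [-3.141, 0.002, 3.11]
force: [-0.1, -0.6, -0.3]
grip_width: 0.0076
grip_force: 0.0
```

```bash
sed -i "s/'D placed')/'D placed');at(.546,-.213,.076,'C placed')/" look.py; python3 look.py; python3 -c "
from h import *
c=cam('top');print(handle(c));save('top4.png',c['pixels'][120:300,140:440],2.6)"
```

```text
sA not seen
sB not seen
sC not seen
D placed [ 0.6135 -0.2834  0.076 ] [ 0.6129 -0.2832  0.076 ] 31 [ 0.6129 -0.2828  0.0766]
C placed [ 0.5471 -0.2142  0.076 ] [ 0.547  -0.2141  0.076 ] 32 [ 0.5466 -0.2143  0.0764]
A placed [ 0.6171 -0.1465  0.076 ] [ 0.617  -0.1466  0.076 ] 31 [ 0.6177 -0.1466  0.076 ]
B placed [ 0.6153 -0.2141  0.076 ] [ 0.6154 -0.214   0.076 ] 32 [ 0.6158 -0.2139  0.0767]
tY [0.5746 0.1871 0.08  ] [0.5755 0.187  0.08  ] 62 [0.5755 0.1868 0.0807]
tR [0.5696 0.0772 0.08  ] [0.5701 0.0771 0.08  ] 60 [0.5699 0.0771 0.081 ]
tG [0.4818 0.1748 0.08  ] [0.4808 0.1746 0.08  ] 63 [0.4806 0.1748 0.0808]
31.5833 [ 0.41720451 -0.21411742  0.14279679] [-3.14068599e+00  1.67094636e-03  3.11044181e+00] 0.0037598696606951526
(124, array([[ 0.449, -0.261,  0.077],
       [ 0.456, -0.174,  0.082],
       [ 0.491, -0.155,  0.086]]))
```

View pics/top4.png

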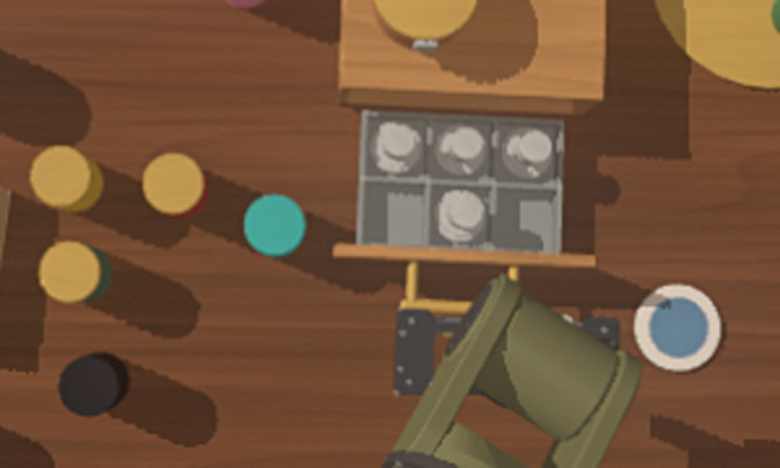

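All four stamps sit in pockets: (398,148), (465,148), (530,150) and (462,217) in the crop. Now I'll push the drawer shut with closed fingers on the bar's front.

>>> {"op": "carry_out", "data": {"motion": "0 0.002 -0.03 0 0 0 255;0 0 -0.03 0 0 0 255;0 0 -0.03 0 0 0 255;0 0 -0.03 0 0 0 255;0 0 -0.007 0 0 0 255;0 0 0 0 0 0 255;0 0 0 0 0 0 255;0.01 0 0 0 0 0 255;0.008 0 0 0 0 0 255;0.008 -0.0003 0 0 0 0 255;0.012 -0.0004 0 0 0 0 255;0.014 -0.0004 0 0 0 0 255;0.014 -0.0004 0 0 0 0 255;0.014 -0.0004 0 0 0 0 255;0.014 -0.0004 0 0 0 0 255;0.014 -0.0004 0 0 0 0 255;0.014 -0.0004 0 0 0 0 255;0.014 -0.0004 0 0 0 0 255;0.014 -0.0004 0 0 0 0 255;0 0 0 0 0 0 255"}}

```text
time_s: 33.3
ee_pos: [0.5692, -0.2156, 0.0155]
eef_rot: [-3.141, 0.002, 3.112]
force: [-0.2, 0.4, -0.0]
grip_width: 0.0003
grip_force: 0.0
```

>>> {"op": "carry_out", "data": {"motion": "0.01 -0.0004 0 0 0 0 255;0.008 -0.0004 0 0 0 0 255;0.006 -0.0004 0 0 0 0 255;0.004 0 0 0 0 0 255;0.003 0 0 0 0 0 255;0 0 0 0 0 0 255"}}

```text
time_s: 33.8
ee_pos: [0.5981, -0.2169, 0.0151]
eef_rot: [-3.141, 0.001, 3.111]
force: [0.1, -0.1, 0.1]
grip_width: 0.0004
grip_force: 0.0
```

>>> {"op": "carry_out", "data": {"motion": "0.002 0 0 0 0 0 255;0.002 0 0 0 0 0 255;0.002 0 0 0 0 0 255;0.001 0 0 0 0 0 255;0.001 0 0 0 0 0 255;0 0 0 0 0 0 255"}}

```text
time_s: 34.3
ee_pos: [0.6017, -0.2169, 0.0149]
eef_rot: [3.14, -0.01, 3.111]
force: [-34.6, 1.4, 17.6]
grip_width: 0.0005
grip_force: 17.0
```

Drawer hit its stop (35 N on the fingers), so it is shut. Heading for the yellow tin and measuring the carrier cells on the way.

>>> {"op": "carry_out", "data": {"motion": "-0.01 0 0 0 0 0 255;-0.02 0 0 0 0 0 255;0 0 0.03 0 0 0 255;0 0 0.04 0 0 0 255;0 0 0.04 0 0 0 255;0 0 0.03 0 0 0 255;0 0.03 0 0 0 0 100;0 0.037 0 0 0 0 38;0 0.037 0 0 0 -1 38;0 0.037 0 0 0 -1 38;0 0.037 0 0 0 -1 38;0 0.037 0 0 0 -0.7 38;0 0.037 0 0 0 0 38;0 0.037 0 0 0 0 38;0 0.037 0 0 0 0 38;0 0.037 0 0 0 0 38;0 0.037 0 0 0 0 38;0 0 0 0 0 0 38;0 0 0 0 0 0 38"}}

```text
time_s: 35.88
ee_pos: [0.5754, 0.1848, 0.1548]
eef_rot: [3.142, 0.0, 3.049]
force: [1.1, -0.4, -0.8]
grip_width: 0.0797
grip_force: 0.0
```

```bash
python3 look.py | tail -4
python3 - <<'E'
from h import *
d=np.load('pics/top0.npz');P=d['P']
m=((P[...,0]>.4)&(P[...,0]<.58)&(P[...,1]>.26)&(P[...,1]<.44)&(abs(P[...,2]-.006)<.012)).astype(np.uint8)
n,l,s,ce=cv2.connectedComponentsWithStats(cv2.erode(m,np.ones((2,2))))
for i in range(1,n):
  if s[i,4]>150: Q=P[l==i]; a=np.percentile(Q,[3,97],axis=0); print(s[i,4],a.mean(0).round(4),np.ptp(a,axis=0).round(3))
w=(abs(P[...,2]-.045)<.007)&(P[...,0]>.38)&(P[...,0]<.6)&(P[...,1]>.24)&(P[...,1]<.46);Q=P[w]
r=cv2.minAreaRect(Q[:,:2].astype(np.float32)*1000);print(r)
c=cam('top');P=cloud(c);hsv=cv2.cvtColor(c['pixels'],cv2.COLOR_RGB2HSV)
h=(abs(P[...,2]-.081)<.009)&(hsv[...,0]>18)&(hsv[...,0]<32)&(hsv[...,1]>110)&(P[...,0]>.55)&(P[...,0]<.64)&(P[...,1]<-.16)&(P[...,1]>-.26);print('handle',h.sum(),np.percentile(P[h],[5,50,95],axis=0)); save('top5.png',c['pixels'][80:200,250:400],5)
E
```

```text
tY [0.5525 0.1748 0.08  ] [0.5506 0.1757 0.08  ] 16 [0.5514 0.1766 0.0789]
tR [0.5696 0.0772 0.08  ] [0.57  0.077 0.08 ] 60 [0.5697 0.077  0.0809]
tG [0.4807 0.1687 0.08  ] [0.4818 0.16   0.08  ] 57 [0.4809 0.1598 0.0804]
35.9333 [0.57560128 0.18340796 0.15483474] [-3.14146237e+00 -6.29458471e-06  3.04754184e+00] 0.07986886084357661
671 [0.5354 0.394  0.0068] [0.071 0.065 0.009]
653 [0.5267 0.3102 0.0071] [0.07  0.062 0.009]
632 [0.4515 0.4023 0.0071] [0.069 0.064 0.009]
667 [0.4434 0.3197 0.007 ] [0.07  0.063 0.01 ]
((489.7822265625, 350.4671325683594), (173.24400329589844, 174.06472778320312), 83.79178619384766)
handle 144 [[ 0.61145257 -0.25447498  0.0780069 ]
 [ 0.61594341 -0.20295524  0.08212872]
 [ 0.63283502 -0.16171402  0.08601951]]
```

View pics/top5.png

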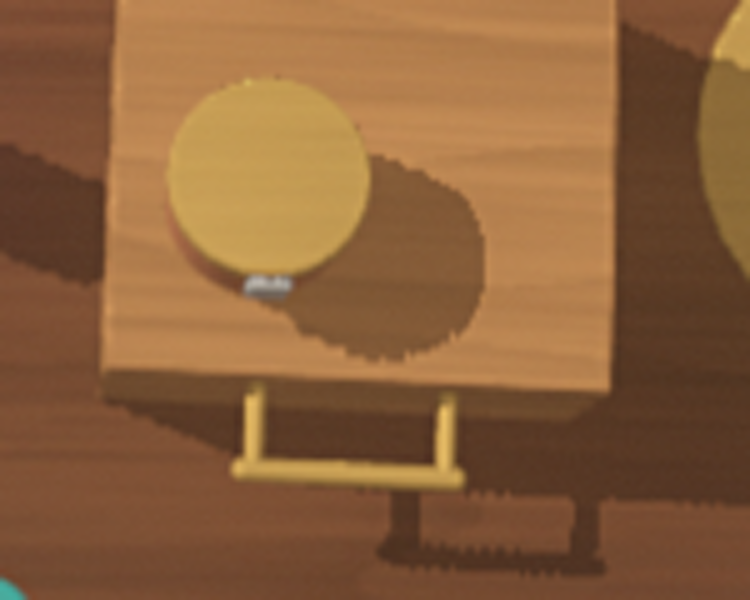

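>>> {"op": "carry_out", "data": {"motion": "0 0.003 -0.03 0 0 0 38;0 0 -0.03 0 0 0 38;0 0 -0.03 0 0 0 38;0 0 -0.03 0 0 0 38;0 0 -0.02 0 0 0 38;0 0 0 0 0 0 38;0 0 0 0 0 0 38;0 0 0 0 0 0 255;0 0 0 0 0 0 255;0 0 0 0 0 0 255;0 0 0 0 0 0 255"}}

```text
time_s: 36.9
ee_pos: [0.5765, 0.1864, 0.0164]
eef_rot: [3.141, 0.002, 3.046]
force: [-0.0, 0.1, 6.4]
grip_width: 0.0594
grip_force: 20.0
```

The drawer front is flush with the chest, with no liner showing at crop (350,385). The yellow tin is gripped (59 mm), so I'll lift it to the (+,+) cell.

>>> {"op": "carry_out", "data": {"motion": "0 0 0.02 0 0 0 255;0 0 0.03 0 0 0 255;0 0 0.03 0 0 0 255;0 0 0.02 0 0 0 255;-0.0057 0.0287 0 0 0 0 255;-0.0057 0.0287 0 0 0 0 255;-0.0057 0.0287 0 0 0 0 255;-0.0057 0.0287 0 0 0 0 255;-0.0057 0.0287 0 0 0 0 255;-0.0057 0.0287 0 0 0 0 255;-0.0057 0.0287 0 0 0 0 255;0 0 0 0 0 0 255;0 0 0 0 0 0 255;0 0 0 0 0 0 255"}}

```text
time_s: 38.07
ee_pos: [0.5358, 0.3866, 0.1149]
eef_rot: [-3.141, -0.0, 3.047]
force: [0.3, 0.6, -1.1]
grip_width: 0.0601
grip_force: 20.0
```

>>> {"op": "carry_out", "data": {"motion": "0 0.001 -0.03 0 0 0 255;0 0 -0.025 0 0 0 255;0 0 -0.018 0 0 0 255;0 0 -0.01 0 0 0 255;0 0 -0.006 0 0 0 255;0 0 0 0 0 0 255;0 0 0 0 0 0 255;0 0 0 0 0 0 60;0 0 0 0 0 0 60;0 0 0 0 0 0 60;0 0 0.03 0 0 0 60;0 0 0.04 0 0 0 60;0 0 0.04 0 0 0 38;0 0 0 0 0 0 38"}}

```text
time_s: 39.23
ee_pos: [0.5384, 0.3898, 0.1455]
eef_rot: [3.134, 0.01, 3.047]
force: [0.9, 0.6, 0.5]
grip_width: 0.0792
grip_force: 0.0
```

>>> {"op": "carry_out", "data": {"motion": "-0.009 -0.035 0 0 0 0 38;-0.009 -0.035 0 0 0 0 38;-0.009 -0.035 0 0 0 0 38;-0.009 -0.035 0 0 0 0 38;-0.009 -0.035 0 0 0 0 38;-0.009 -0.0365 0 0 0 0 38;0 0 0 0 0 0 38;0 0 0 0 0 0 38;0 0 0 0 0 0 38"}}

```text
time_s: 39.98
ee_pos: [0.4823, 0.177, 0.1365]
eef_rot: [3.141, 0.001, 3.046]
force: [-0.7, 0.8, -0.0]
grip_width: 0.0797
grip_force: 0.0
```

```bash
sed -i "s/^at(.5757/at(.5355,.3875,.086,'Y placed');at(.5757/" look.py; python3 look.py | tail -6; python3 -c "
from h import *
S=cloud(cam('scene'));m=(np.hypot(S[...,0]-.481,S[...,1]-.175)<.06)&(abs(S[...,2]-.08)<.006);print('tG scene',m.sum(),np.percentile(S[m],[3,97],axis=0).mean(0))"
```

```text
B placed [ 0.614  -0.2141  0.076 ] [ 0.6167 -0.2142  0.076 ] 57 [ 0.6157 -0.2138  0.082 ]
Y placed [0.5376 0.3886 0.086 ] [0.5374 0.3883 0.086 ] 57 [0.5377 0.3877 0.0872]
tY not seen
tR [0.5696 0.0772 0.08  ] [0.5701 0.0771 0.08  ] 60 [0.5696 0.077  0.0808]
tG not seen
40.0333 [0.4821273  0.17738136 0.13620164] [3.14118558e+00 6.53397567e-04 3.04699548e+00] 0.0801311542956863
tG scene 250 [0.48377229 0.17937768 0.07884513]
```

>>> {"op": "carry_out", "data": {"motion": "-0.001 -0.002 -0.03 0 0 0 38;0 0 -0.03 0 0 0 38;0 0 -0.03 0 0 0 38;0 0 -0.02 0 0 0 38;0 0 -0.01 0 0 0 38;0 0 0 0 0 0 38;0 0 0 0 0 0 38;0 0 0 0 0 0 255;0 0 0 0 0 0 255;0 0 0 0 0 0 255;0 0 0 0 0 0 255"}}

```text
time_s: 41.0
ee_pos: [0.4814, 0.1749, 0.0169]
eef_rot: [3.141, 0.002, 3.046]
force: [0.1, 1.9, 5.1]
grip_width: 0.0595
grip_force: 20.0
```

>>> {"op": "carry_out", "data": {"motion": "0 0 0.02 0 0 0 255;0 0 0.03 0 0 0 255;0 0 0.03 0 0 0 255;0 0 0.02 0 0 0 255;-0.0036 0.0277 0 0 0 0 255;-0.0036 0.0277 0 0 0 0 255;-0.0036 0.0277 0 0 0 0 255;-0.0036 0.0277 0 0 0 0 255;-0.0036 0.0277 0 0 0 0 255;-0.0036 0.0277 0 0 0 0 255;-0.0036 0.0277 0 0 0 0 255;-0.0036 0.0277 0 0 0 0 255;0 0 0 0 0 0 255;0 0 0 0 0 0 255;0 0 0 0 0 0 255"}}

```text
time_s: 42.25
ee_pos: [0.4519, 0.3956, 0.1157]
eef_rot: [-3.141, -0.0, 3.046]
force: [0.0, -0.2, -1.9]
grip_width: 0.0596
grip_force: 20.0
```

>>> {"op": "carry_out", "data": {"motion": "0.001 0.001 -0.03 0 0 0 255;0 0 -0.025 0 0 0 255;0 0 -0.018 0 0 0 255;0 0 -0.01 0 0 0 255;0 0 -0.006 0 0 0 255;0 0 0 0 0 0 255;0 0 0 0 0 0 255;0 0 0 0 0 0 60;0 0 0 0 0 0 60;0 0 0 0 0 0 60;0 0 0.03 0 0 0 60;0 0 0.04 0 0 0 60;0 0 0.04 0 0 0 38;0 0 0 0 0 0 38"}}

```text
time_s: 43.42
ee_pos: [0.4555, 0.3992, 0.1458]
eef_rot: [3.133, 0.009, 3.047]
force: [0.6, 0.7, 0.4]
grip_width: 0.0793
grip_force: 0.0
```

>>> {"op": "carry_out", "data": {"motion": "0.0125 -0.0355 0 0 0 0 38;0.0125 -0.0355 0 0 0 0 38;0.0125 -0.0355 0 0 0 0 38;0.0125 -0.0355 0 0 0 0 38;0.0125 -0.0355 0 0 0 0 38;0.0125 -0.0355 0 0 0 0 38;0.0125 -0.0355 0 0 0 0 38;0.0125 -0.0355 0 0 0 0 38;0.0125 -0.0355 0 0 0 0 38;0 0 0 0 0 0 38;0 0 0 0 0 0 38;0 0 0 0 0 0 38"}}

```text
time_s: 44.42
ee_pos: [0.5654, 0.078, 0.1371]
eef_rot: [3.141, 0.0, 3.046]
force: [-0.6, 0.9, 1.2]
grip_width: 0.0801
grip_force: 0.0
```

```bash
sed -i "s/^at(.5355/at(.4529,.3962,.086,'G placed');at(.5355/" look.py; python3 look.py | tail -6; python3 -c "
from h import *
S=cloud(cam('scene'));m=(np.hypot(S[...,0]-.57,S[...,1]-.077)<.07)&(abs(S[...,2]-.08)<.006);print('tR scene',m.sum(),np.percentile(S[m],[3,97],axis=0).mean(0))"
```

```text
G placed [0.4529 0.3983 0.086 ] [0.4526 0.3979 0.086 ] 58 [0.4528 0.3975 0.087 ]
Y placed [0.5376 0.3886 0.086 ] [0.5375 0.3883 0.086 ] 57 [0.5377 0.3877 0.0872]
tY not seen
tR [0.5449 0.0882 0.08  ] [0.5453 0.0863 0.08  ] 20 [0.5462 0.0861 0.0797]
tG not seen
44.4667 [0.56530152 0.07851182 0.13711965] [3.14140134e+00 3.03001195e-04 3.04724653e+00] 0.07992925667958145
tR scene 276 [0.57371687 0.07876484 0.07876393]
```

>>> {"op": "carry_out", "data": {"motion": "0.005 -0.001 -0.03 0 0 0 38;0 0 -0.03 0 0 0 38;0 0 -0.03 0 0 0 38;0 0 -0.02 0 0 0 38;0 0 -0.01 0 0 0 38;0 0 0 0 0 0 38;0 0 0 0 0 0 38;0 0 0 0 0 0 255;0 0 0 0 0 0 255;0 0 0 0 0 0 255;0 0 0 0 0 0 255"}}

```text
time_s: 45.43
ee_pos: [0.571, 0.0767, 0.0179]
eef_rot: [3.141, 0.002, 3.046]
force: [-0.3, 0.3, 5.1]
grip_width: 0.0596
grip_force: 20.0
```

>>> {"op": "carry_out", "data": {"motion": "0 0 0.02 0 0 0 255;0 0 0.03 0 0 0 255;0 0 0.03 0 0 0 255;0 0 0.02 0 0 0 255;-0.0055 0.0284 0 0 0 0 255;-0.0055 0.0284 0 0 0 0 255;-0.0055 0.0284 0 0 0 0 255;-0.0055 0.0284 0 0 0 0 255;-0.0055 0.0284 0 0 0 0 255;-0.0055 0.0284 0 0 0 0 255;-0.0055 0.0284 0 0 0 0 255;-0.0055 0.0284 0 0 0 0 255;0 0 0 0 0 0 255;0 0 0 0 0 0 255;0 0 0 0 0 0 255"}}

```text
time_s: 46.68
ee_pos: [0.5265, 0.3033, 0.1169]
eef_rot: [-3.141, -0.0, 3.046]
force: [0.2, 0.2, -2.0]
grip_width: 0.0593
grip_force: 20.0
```

>>> {"op": "carry_out", "data": {"motion": "0.001 0.001 -0.03 0 0 0 255;0 0 -0.025 0 0 0 255;0 0 -0.018 0 0 0 255;0 0 -0.01 0 0 0 255;0 0 -0.006 0 0 0 255;0 0 0 0 0 0 255;0 0 0 0 0 0 255;0 0 0 0 0 0 67;0 0 0 0 0 0 67;0 0 0 0 0 0 67;0 0 0.03 0 0 0 67;0 0 0.04 0 0 0 67;0 0 0.04 0 0 0 67;0 0 0 0 0 0 67"}}

```text
time_s: 47.85
ee_pos: [0.5303, 0.3063, 0.1469]
eef_rot: [3.135, 0.01, 3.047]
force: [-0.3, 0.1, 1.7]
grip_width: 0.0696
grip_force: 0.0
```

>>> {"op": "carry_out", "data": {"motion": "-0.01 -0.035 0.01 0 0 0 67;-0.01 -0.035 0.01 0 0 0 67;-0.01 -0.035 0 0 0 0 67;-0.01 -0.035 0 0 0 0 67;-0.01 -0.035 0 0 0 0 67;-0.01 -0.035 0 0 0 0 67;-0.01 -0.035 0 0 0 0 67;-0.01 -0.035 0 0 0 0 67;0 -0.035 0 0 0 0 67;0 -0.035 0 0 0 0 67;0 0 0 0 0 0 67;0 0 0 0 0 0 67"}}

```text
time_s: 48.85
ee_pos: [0.4475, -0.0464, 0.1583]
eef_rot: [-3.142, 0.001, 3.043]
force: [0.1, 0.9, 0.5]
grip_width: 0.0696
grip_force: 0.0
```

```bash
python3 look.py | tail -6;python3 -c "
from h import *
c=cam('top');save('top6.png',c['pixels'],1.5)
s=cam('scene');save('sc6.png',s['pixels'],1.5)"
```

```text
G placed [0.4529 0.3983 0.086 ] [0.4526 0.3979 0.086 ] 58 [0.4528 0.3973 0.0869]
Y placed [0.5376 0.3886 0.086 ] [0.5373 0.3883 0.086 ] 57 [0.5374 0.3881 0.0874]
tY not seen
tR not seen
tG not seen
48.9 [ 0.44757339 -0.04529127  0.1581895 ] [3.14150526e+00 7.04237244e-04 3.04506189e+00] 0.06925363105239639
```

View pics/top6.png

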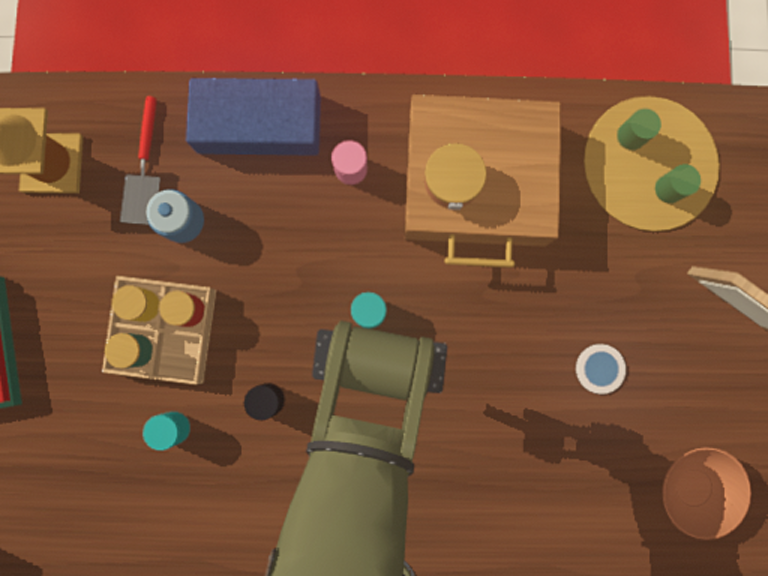

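View pics/sc6.png

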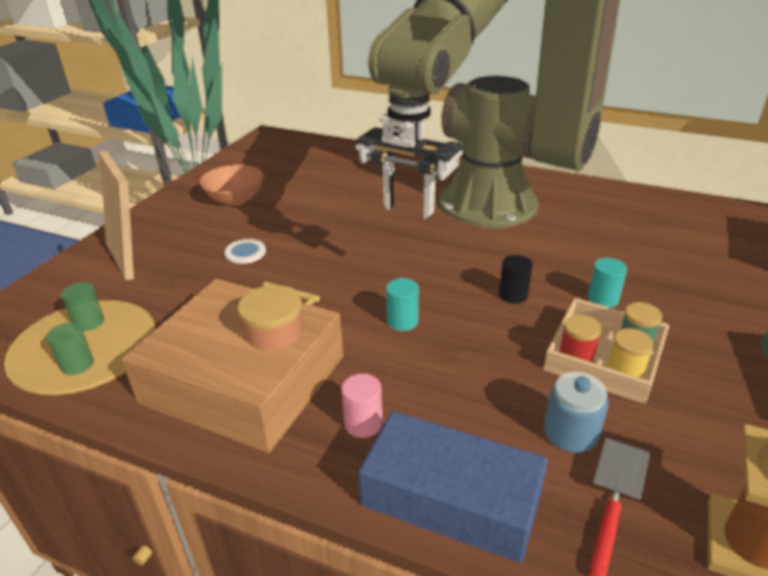

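The three tins stand in separate cells at top-view (130,303), (178,308) and (123,350). The drawer is shut, no stamp is left out, and the coaster (601,369), jar (175,215) and cookie tin (456,172) have not moved. The robot touches nothing, so I'm handing in.

```bash
python3 -c "
from station import ctrl
print(ctrl.hand_in())"
```

```text
the job is handed in; nothing more can be done
None
```

I put all four stamps in their own pockets, shut the drawer fully, stood the three tins in separate carrier cells, and handed the job in at about 49 s; no verdict came back.

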